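# Pull the spent desiccant cartridge and lay it in the regeneration rack

### The arm

A 6-joint arm with a two-finger parallel gripper is mounted at the origin on the work surface. World frame = base frame: x ahead of the robot, y to its left, z up, the work surface at z = 0. Lengths are in mm, angles in rad, forces in N, time in s.
With the tool pointing down it reaches from about 350 to 875 mm from the base axis. Payload 4.2 kg.
Tool frame: the origin (TCP) lies at the very end of the fingers, on their centre line; the grasp point (between the pads) lies arm.grip_depth behind it (arm.grip_depth is the distance from the TCP to the grasp point, in mm); x points along the fingers, y is the direction in which the jaws open and shut, and the axes are right-handed (so a half turn about x gives the same grasp; the last joint's range is limited). The gripper opens to 85 mm and grips with 20 to 120 N. Pads are 22 mm wide; open, the fingers measure 114 mm over their backs; the gripper's body (76 mm by 85 mm) begins 54 mm behind the grasp point. The pads swing forward as they close: fully open they stand 13 mm farther back than shut.
Start: joints at [-0.968, 0.385, 0.008, 0, -1.194, -0.259], TCP at [210.681, -588.398, 192.212] pointing down, gripper open.
Joint ranges: [-3.14, 3.14], [-1.21, 2.06], [-1.07, 1.41], [-3.16, 2.05], [-2.99, -0.16], [-3.1, 3.1]. Speed limits (rad/s): [2.79, 2.79, 3.14, 3.14, 3.14, 3.14].

### API

Orientations are given as a unit quaternion [x, y, z, w].
In Python, from bench import arm, get_image, models gives the robot as it stands.
- The arm moves only by the tool arm_command, never from a script. Its argument "rows" is a list of rows, each an object of numbers: "dx", "dy", "dz": the shift along the tool's x, y, z in m; "wx", "wy", "wz": the turn, a rotation vector about the tool's x, y, z in degrees; "gripper": the closure, from -1 (fully open) to 1 (shut). A call has exactly 8 rows; each row is the pose to reach, as a shift and turn from the pose measured when the call began, along the tool's axes at that moment; what a row does not reach only later rows make up. A row lasts 1/10 s, in which the tool goes at most 50 mm and 8.59 degrees, less where a joint would pass 70% of its speed; a pose out of reach is approached as far as the arm can. A call with a gripper value outside its range is refused whole. The fingers move at their own pace and stop on an object; the grip force is fixed at half the most. Time passes only in rows, so rows that repeat a pose let the fingers close, or fill a call up. It gives the time, the measured TCP pose, the force and the opening at its end, in the units of the state.
- arm.read_state(): the state, without advancing time (a new reading comes with each control period).
- get_image(name): name is "scene" or "top" or "wrist"; returns a dict with "img" (420x560x3 uint8, red, green, blue), "K" (3x3 intrinsics, pixels), "rvec" (rotation vector, rad) and "tvec" (3), from world to camera coordinates, as OpenCV has them; the wrist camera has in their place "T_tool_cam" (4x4, takes a point from camera to tool coordinates, whose origin is the TCP and whose axes are the tool frame's). Camera axes: x right, y down, z forward; pixel columns grow to the right and rows downward; lengths in mm; the calibration is good to about 2 mm. A picture is of the moment at which its call begins: read the wrist's pose just before it. There is no depth.
- arm.job_done(): hands the job in, once; it reports no verdict.
Trained networks look in the newest picture that a camera, given by its name, has taken for a name from the list of things; names that differ only in an ending like _2 or _b are one class to them, and where a whole thing is asked for, a point or a joint stands for the part that bears it (a point fixed in the world has none). Each returns a list of dicts, best first, with "conf" (0 to 1); they miss things now and then, are a little off and sometimes report something else, mostly with a low value. They report only what shows in the picture. A call takes as long as a camera call. They do not tell look-alikes from the thing itself.
- models.cut_out(camera, query): "mask" (420x560 bool, what is visible of it) and "extent" ([left, top, right, bottom] in pixels, round what is visible of it).
The state is a dict: "clock": time; "joints": joint angles; "joint_vel": joint speeds; "joint_efforts": joint torques, N m; "position": TCP position; "ee_rot": TCP orientation; "contact_force": force on the tool from outside, world axes, zero at the start; "wrist_torque": the same for the moment, N m; "gripper_width": finger opening in mm.
Only numpy, scipy, OpenCV 4.12 (cv2) and the standard library are available. Lean on these libraries where they do the work, as an engineer would, in place of code of your own. Each camera call takes 0.05 s, during which the arm holds its last target.

### The job

Take the spent orange cartridge out of the bench dryer: press its blue cap down against the spring, turn it anticlockwise (seen from above) while it is pressed until it meets its stop, then lift it out. Stand it upright on the black mat and let go, then take it again by its orange body and lay it gently on its side in the sloping steel rack, foot against the stop at the low end and cap at the high end, and let go. Do not let it fall over or drop it, and leave the other things where they are.

Things in the scene. Friction and masses are not known exactly. Their poses are not given: they have to be found in the camera images.
- cartridge: the cartridge, about 220 g, 100 mm tall; origin at the centre of its foot, z from foot to cap. Round orange body 34 dia, steel foot, up to z = 79. Two steel lugs stick out along its +x and -x to 23.5 from the axis, at z = 60 to 65. Blue cap on top. It starts upright, locked in the dryer with the dryer's heading, foot 22 above the bench
- cap_bar (a point): centre of the top of the blue cap's grip bar, 100 mm above the foot. The bar is 12 thick (along the cartridge's x), 40 long (along its y), 17 high, and stands on the cap's round flange, 44 dia and 4 thick (z = 79 to 83)
- body_grip (a point): point on the cartridge's axis 38 above its foot: where to take the standing cartridge from the side. With the gripper tilted about 45 degrees from straight down, coming square to the grip bar (along the cartridge's x, closing along its y), the gripper clears cap and lugs. Taken so, it can be turned onto its side about the fingers' closing line
- cartridge_neck (a point): point on the cartridge's axis, 72 mm above its foot (between lugs and flange)
- dryer: white bench dryer, box 128 x 128, 87 tall, fixed to the bench; origin under its centre. The cartridge stands in the round socket at its centre, pushed up by a spring under its foot and held by its lugs; when locked, the cap's flange is 8 mm above the steel collar
- socket (a point): centre of the steel collar's top (38 dia opening), 93 above the bench; z up. Push the cap down over 5 mm (about 11 N; at 8 mm, 13 N, it lands on the collar), keep it down and turn it anticlockwise seen from above to a firm stop 45 to 80 degrees on, unseen and different each time: feel for it. Only there can it be lifted; the spring raises it 8 mm, straight up 75 mm more frees it
- mat: black rubber mat, 100 x 100, 4 thick, fixed; origin at the centre of its underside: for standing the cartridge on. Clear bench around it
- rack: steel rack on a 120 x 66 x 6 base, fixed; origin under the base's centre. Two V saddles hold the lying cartridge, axis in the rack's xz plane, rising 25 degrees towards the rack's +x; an end plate at the low (-x) end stops the foot. The saddles are at 4 to 12 and 69 to 75 along the axis from the foot; between them the fingers have room, the axis being about 60 above the bench
- rack_foot (a point): where the centre of the cartridge's foot must lie: at rack x = -42, y = 0, z = 45
- rack_neck (a point): where the cartridge's neck point must lie, 72 mm up the slope from rack_foot
- bottle_a: round clear reagent bottle with blue cap, 72 dia x 140 tall; origin under its centre; bystander
- bottle_b: small reagent bottle with blue cap, 58 dia x 110 tall; origin under its centre; bystander
- tip_box: blue and white pipette-tip box, 85 x 120 x 65 tall; origin under its centre; bystander
- tube_rack: green tube rack, 60 x 140 x 55 tall with its tubes; origin under its centre; bystander
- petri: flat round petri dish, 90 dia x 16 tall; origin under its centre; bystander
- timer: yellow lab timer, 55 x 70 x 16 tall; origin under its centre; bystander
Mind the look-alikes: they are no part of the job. Of the things that look like the cartridge, the larger one is meant.

How it is judged:
By the outcome, as a careful person would: the job done as asked, in the order asked, and still so for the second after the job is handed in, with the robot touching nothing.
It also fails if it takes over 62 s, if anything falls off the work surface, if the arm or the gripper's body presses on something with over 40 N, if the wrist force passes 120 N, or if a joint passes its speed limit or range.

## Working session

There is one attempt and no reset: what is moved stays moved. The work goes in short steps, Python scripts to look and compute and a tool call to move; the robot and the scene stay as the last step left them, time stands still between calls to the robot, and variables do not carry over. Pictures are saved under pics/ and viewed, and the job is handed in when it is done.

Besides the shell and the picture viewer there is one more tool, called after "Call:" by a JSON object that holds its "fn" and its "kwargs". arm_command: Moves the arm, as the interface text tells. Its arguments: {"type":"object","properties":{"rows":{"type":"array"}},"required":["rows"]}

```bash
ls; mkdir -p pics
python3 - <<'E'
from bench import arm,get_image,models
import cv2,numpy as np
s=arm.read_state()
for k,v in s.items(): print(k,v)
print(arm.grip_depth)
for n in ["scene","top"]:
    g=get_image(n); cv2.imwrite(f"pics/{n}0.png",g["img"][:,:,::-1]); print(n,g["K"],g["rvec"],g["tvec"])
    for q in ["cartridge","dryer","mat","rack"]:
        print(q,[(round(d["conf"],2),np.round(d["extent"]).tolist()) for d in models.cut_out(n,q)][:4])
E
```

```text
pics
clock 0.0
joints [-9.68410331e-01  3.85555191e-01  6.60647583e-03 -4.75995461e-04
 -1.19400711e+00 -2.58620773e-01]
joint_vel [ 0.00274479 -0.00082352  0.00208012 -0.00060527 -0.00102358  0.00078977]
joint_efforts [ 5.26047425e-04 -3.92287660e+01  1.88409108e+01  4.18636233e+00
 -4.60029056e-03 -2.75207334e-06]
position [ 210.43509045 -587.78775898  191.11835061]
ee_rot [-0.12012143  0.6968739   0.12163965  0.69652093]
contact_force [0.08090226 0.24626588 0.38758861]
wrist_torque [0.02367857 0.00693255 0.03083188]
gripper_width 85.53238583898555
18.700000000000003
scene [[498.82588443   0.         287.3293128 ]
 [  0.         498.82588443 208.5060753 ]
 [  0.           0.           1.        ]] [ 2.16425124  0.64633601 -0.34292991] [-434.83513283  -69.78842389 1477.72015106]
cartridge [(0.83, [279.0, 206.0, 293.0, 217.0]), (0.5, [239.0, 201.0, 251.0, 229.0])]
dryer [(0.73, [249.0, 198.0, 317.0, 270.0])]
mat [(0.74, [158.0, 306.0, 219.0, 353.0]), (0.49, [275.0, 206.0, 293.0, 223.0])]
rack [(0.65, [303.0, 157.0, 347.0, 196.0]), (0.22, [115.0, 272.0, 148.0, 303.0])]
top [[483.61580901   0.         275.71262169]
 [  0.         483.61580901 214.22435619]
 [  0.           0.           1.        ]] [ 2.19174254 -2.18845424  0.08702565] [  10.40964928  502.64412807 1302.49050939]
cartridge [(0.79, [270.0, 202.0, 287.0, 218.0])]
dryer [(0.94, [245.0, 174.0, 306.0, 241.0])]
mat [(0.91, [374.0, 206.0, 414.0, 247.0])]
rack [(0.82, [155.0, 211.0, 187.0, 259.0]), (0.48, [267.0, 200.0, 285.0, 217.0])]
```

View pics/scene0.png

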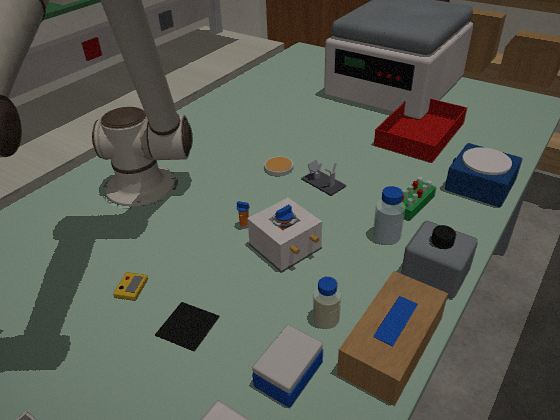

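View pics/top0.png

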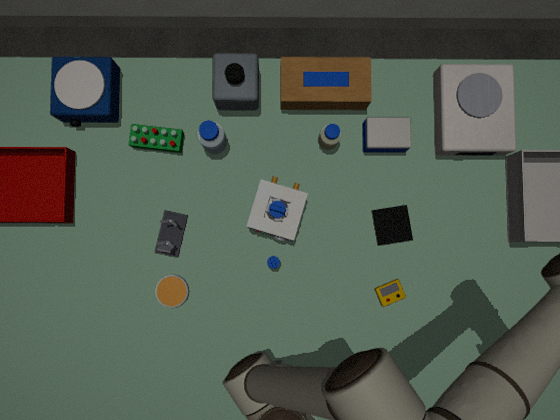

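The thing wanted could be the orange/blue item in the dryer (scene 285,213; top 278,210) or the small standing look-alike (scene 243,214; top 274,263). The one in the dryer matches the description. I'll check that in close crops.

```bash
cat > h.py <<'E'
import numpy as np,cv2
from scipy.spatial.transform import Rotation as R
def ray(g,uv):
    Rm=cv2.Rodrigues(np.array(g["rvec"],float))[0];t=np.array(g["tvec"],float).ravel()
    d=np.linalg.inv(g["K"])@np.array([uv[0],uv[1],1.]); return -Rm.T@t, Rm.T@d
def atz(g,uv,z):
    o,d=ray(g,uv); return o+d*(z-o[2])/d[2]
def proj(g,P):
    return cv2.projectPoints(np.array(P,float).reshape(-1,1,3),np.array(g["rvec"],float),np.array(g["tvec"],float),g["K"],None)[0].reshape(-1,2)
E
python3 - <<'E'
from bench import get_image,models
from h import *
for n,c in [("scene",[(230,180,330,275),(295,150,355,200),(150,295,225,355)]),("top",[(235,165,320,275),(145,200,200,265),(365,195,420,255)])]:
    g=get_image(n)
    for i,(a,b,c2,d) in enumerate(c):
        cr=cv2.resize(g["img"][b:d,a:c2,::-1],None,fx=5,fy=5,interpolation=cv2.INTER_CUBIC); cv2.imwrite(f"pics/{n}_c{i}.png",cr)
g=get_image("top")
def rect(q,z,i=0):
    m=models.cut_out("top",q)[i]["mask"].astype(np.uint8)
    c=max(cv2.findContours(m,0,1)[0],key=cv2.contourArea)
    P=np.array([atz(g,p[0],z)[:2] for p in c]).astype(np.float32)
    r=cv2.minAreaRect(P); print(q,r)
rect("mat",4);rect("rack",6);rect("dryer",87)
rect("cartridge",115)
E
```

```text
mat ((474.71258544921875, -308.94366455078125), (99.6259994506836, 99.64768981933594), 9.295340538024902)Traceback (most recent call last):
  File "<stdin>", line 13, in <module>
  File "<stdin>", line 9, in rect
IndexError: list index out of range
```

Run:
```python
from bench import get_image,models
from h import *
g=get_image("top")
def rect(q,z,i=0):
  L=models.cut_out("top",q)
  for d in L[:2]:
    m=d["mask"].astype(np.uint8)
    c=max(cv2.findContours(m,0,1)[0],key=cv2.contourArea)
    P=np.array([atz(g,p[0],z)[:2] for p in c]).astype(np.float32)
    r=cv2.minAreaRect(P); print(q,d["conf"],r)
rect("mat",4);rect("dryer",87);rect("cartridge",115)
g=get_image("top");rect("rack",6)
a=cv2.imread("pics/top_c0.png");b=cv2.imread("pics/top_c1.png")
h=max(a.shape[0],b.shape[0]);p=lambda x:cv2.copyMakeBorder(x,0,h-x.shape[0],0,0,0)
cv2.imwrite("pics/j1.png",np.hstack([p(a),p(b)]))
```

```text
mat 0.82 ((474.3380126953125, -308.0362854003906), (104.06692504882812, 101.9450454711914), 8.861492156982422)
mat 0.3 ((713.992919921875, 346.2906494140625), (149.78692626953125, 71.44428253173828), 82.6560287475586)
dryer 0.63 ((513.7518310546875, 9.566871643066406), (131.24766540527344, 151.04495239257812), 71.56822204589844)
dryer 0.32 ((510.6781311035156, 10.425413131713867), (38.47765350341797, 40.35208511352539), 45.126808166503906)
cartridge 0.78 ((509.0553894042969, 8.810505867004395), (40.60847854614258, 40.4898567199707), 0.11943000555038452)
cartridge 0.43 ((374.3074645996094, 18.727651596069336), (27.486042022705078, 30.125959396362305), 0.046011969447135925)
rack 0.58 ((449.41168212890625, 299.72698974609375), (67.15731048583984, 119.02333068847656), 77.82376098632812)
```

View pics/j1.png

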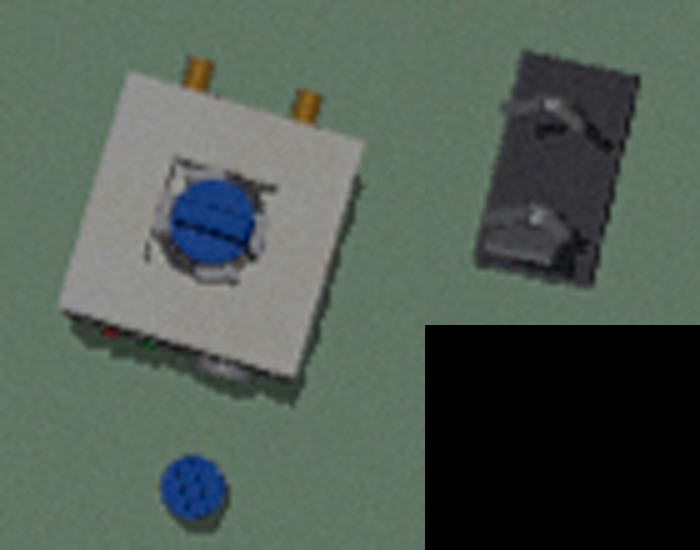

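View pics/scene_c0.png

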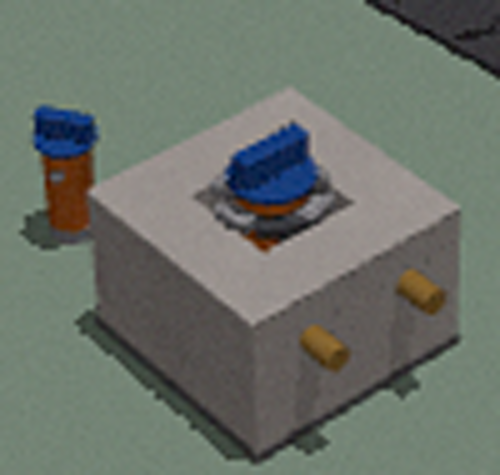

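View pics/scene_c1.png

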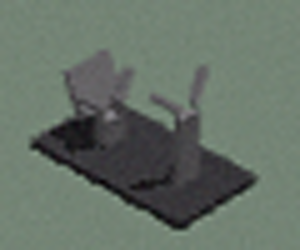

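Run:
```python
from bench import get_image,models
from h import *
g=get_image("top"); s=get_image("scene")
c=np.array([(130,72),(365,143),(297,377),(62,308)])/5+[235,165]-0.4
P=np.array([atz(g,p,87)[:2] for p in c]);print(P,P.mean(0))
for i in range(4):
    d=P[(i+1)%4]-P[i];print(np.hypot(*d),np.degrees(np.arctan2(d[1],d[0])))
print("bar",[atz(g,np.array(p)/5+[235,165]-.4,115)[:2] for p in [(175,222),(250,242)]])
r=np.array([(525,52),(638,75),(592,287),(475,262)]);c=(r-[425,0])/5+[145,200]-.4
P=np.array([atz(g,p,6)[:2] for p in c]);print(P,P.mean(0))
for i in range(4):
    d=P[(i+1)%4]-P[i];print(np.hypot(*d),np.degrees(np.arctan2(d[1],d[0])))
print((proj(s,[[x,y,6] for x,y in P])-[295,150])*5)
print("small",atz(s,(243,226),0), atz(g,(274,263),60))
```

```text
[[589.42546846  51.17965567]
 [552.59763229 -70.89336934]
 [431.24533706 -35.40428787]
 [466.64031752  85.84367984]] [509.97718883   7.68141958]
127.50730548604731 -106.78787638797665
126.43517888796495 163.6986138316173
126.30864704149151 73.72630005051538
127.58443425094536 -15.765140761363462
bar [array([508.99677043,  27.53754596]), array([498.92285515, -10.40956665])]
[[514.52868284 316.5864755 ]
 [501.96378567 254.37379561]
 [385.82352955 277.83804138]
 [399.36957152 341.86588813]] [450.4213924  297.66605016]
63.46884416379257 -101.41824765634605
118.48683437971289 168.5780706245137
65.44509463706282 78.05437548529585
117.90110103276513 -12.381033807623195
[[252.10590225 171.82585016]
 [179.62230585 218.91353213]
 [ 29.24263962 137.02780346]
 [104.87022345  92.96832127]]
small [3.73350562e+02 1.37259499e+01 1.13686838e-13] [371.38131736  15.89610651  60.        ]
```

```bash
cat >> h.py <<'E'
def Rt(b_deg,t_deg,ysign=1):
    """tool x = down tilted t_deg toward horizontal heading b; tool y horizontal, perpendicular to b (ysign)"""
    b,t=np.radians([b_deg,t_deg]); h=np.array([np.cos(b),np.sin(b),0])
    x=np.cos(t)*np.array([0,0,-1.])+np.sin(t)*h
    y=ysign*np.array([-np.sin(b),np.cos(b),0]); return np.column_stack([x,y,np.cross(x,y)])
def delta(s,p,Rm):
    R0=R.from_quat(s["ee_rot"]); d=R0.inv().apply(np.array(p)-s["position"])/1000
    w=(R0.inv()*R.from_matrix(Rm)).as_rotvec(degrees=True)
    print("d",np.round(d,4),"w",np.round(w,2)); return d,w
def brief(s):
    M=R.from_quat(s["ee_rot"]).as_matrix()
    print("t",round(s["clock"],2),"p",np.round(s["position"],1),"x",np.round(M[:,0],3),"y",np.round(M[:,1],3),"yawy",round(np.degrees(np.arctan2(M[1,1],M[0,1])),2),"j",np.round(s["joints"],3),"F",np.round(s["contact_force"],1),"T",np.round(s["wrist_torque"],2),"w",round(s["gripper_width"],1))
    with open("log.txt","a") as f: f.write(repr((list(map(float,s["joints"])),list(map(float,s["position"])),list(map(float,s["ee_rot"]))))+"\n")
E
python3 - <<'E'
from bench import arm
from h import *
s=arm.read_state(); brief(s)
# y heading -16.3 => b=-106.3 ; y heading 163.7 => b=73.7
for b in (-106.3,73.7): delta(s,[500,-30,330],Rt(b,0))
E
```

```text
t 1.15 p [ 210.6 -588.4  192.2] x [-0.  0. -1.] y [-0.337  0.941  0.   ] yawy 109.7 j [-0.968  0.385  0.008  0.    -1.194 -0.259] F [ 0.2 -1.3 -0.2] T [-0.01  0.03 -0.01] w 85.6
d [-0.1378  0.4282  0.4606] w [126.  -0.   0.]
d [-0.1378  0.4282  0.4606] w [-54.  -0.  -0.]
```

Call:
{"fn": "arm_command", "kwargs": {"rows": [{"dx":-0.138,"dy":0.428,"dz":0.461,"wx":-54,"wy":0,"wz":0,"gripper":-1},{"dx":-0.138,"dy":0.428,"dz":0.461,"wx":-54,"wy":0,"wz":0,"gripper":-1},{"dx":-0.138,"dy":0.428,"dz":0.461,"wx":-54,"wy":0,"wz":0,"gripper":-1},{"dx":-0.138,"dy":0.428,"dz":0.461,"wx":-54,"wy":0,"wz":0,"gripper":-1},{"dx":-0.138,"dy":0.428,"dz":0.461,"wx":-54,"wy":0,"wz":0,"gripper":-1},{"dx":-0.138,"dy":0.428,"dz":0.461,"wx":-54,"wy":0,"wz":0,"gripper":-1},{"dx":-0.138,"dy":0.428,"dz":0.461,"wx":-54,"wy":0,"wz":0,"gripper":-1},{"dx":-0.138,"dy":0.428,"dz":0.461,"wx":-54,"wy":0,"wz":0,"gripper":-1}]}}

```text
clock: 1.95
position: [391.1, -239.8, 278.8]
ee_rot: [-0.425, 0.565, 0.424, 0.566]
contact_force: [1.0, -0.1, 0.0]
gripper_width: 85.7
```

Run:
```python
from bench import arm,get_image
from h import *
s=arm.read_state(); brief(s)
delta(s,[500,-10,330],Rt(73.7,0))
g=get_image("wrist");print(g["K"],g["T_tool_cam"]);cv2.imwrite("pics/w1.png",g["img"][:,:,::-1])
```

```text
t 1.95 p [ 391.1 -239.8  278.8] x [ 0.001 -0.    -1.   ] y [-0.96   0.28  -0.001] yawy 163.74 j [-0.194  0.039 -0.223  0.    -1.307 -0.09 ] F [ 1.  -0.1  0. ] T [-0.05 -0.08 -0.  ] w 85.7
d [-0.0512 -0.0402  0.2511] w [0.04 0.   0.07]
[[371.0954429    0.         282.61856012]
 [  0.         371.0954429  213.10220023]
 [  0.           0.           1.        ]] [[-8.10147947e-04 -2.91973014e-01  9.56426214e-01 -1.81766164e+02]
 [ 9.99998861e-01  9.81408376e-04  1.14665593e-03  1.80984151e-01]
 [-1.27343728e-03  9.56426053e-01  2.91971887e-01 -7.38132664e+01]
 [ 0.00000000e+00  0.00000000e+00  0.00000000e+00  1.00000000e+00]]
```

View pics/w1.png

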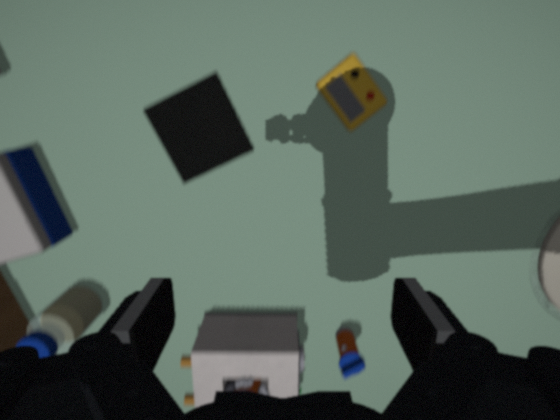

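Call:
{"fn": "arm_command", "kwargs": {"rows": [{"dx":-0.051,"dy":-0.045,"dz":0.226,"wx":0,"wy":0,"wz":0,"gripper":-1},{"dx":-0.051,"dy":-0.045,"dz":0.226,"wx":0,"wy":0,"wz":0,"gripper":-1},{"dx":-0.051,"dy":-0.045,"dz":0.226,"wx":0,"wy":0,"wz":0,"gripper":-1},{"dx":-0.051,"dy":-0.045,"dz":0.226,"wx":0,"wy":0,"wz":0,"gripper":-1},{"dx":-0.051,"dy":-0.045,"dz":0.226,"wx":0,"wy":0,"wz":0,"gripper":-1},{"dx":-0.051,"dy":-0.045,"dz":0.226,"wx":0,"wy":0,"wz":0,"gripper":-1},{"dx":-0.051,"dy":-0.045,"dz":0.226,"wx":0,"wy":0,"wz":0,"gripper":-1},{"dx":-0.051,"dy":-0.045,"dz":0.226,"wx":0,"wy":0,"wz":0,"gripper":-1}]}}

```text
clock: 2.8
position: [499.3, -31.3, 332.1]
ee_rot: [-0.427, 0.563, 0.424, 0.566]
contact_force: [1.0, 0.8, -0.0]
gripper_width: 85.4
```

```bash
cat >> h.py <<'E'
def wcam(g,s):
    """give wrist image dict rvec/tvec in world"""
    T=np.eye(4);T[:3,:3]=R.from_quat(s["ee_rot"]).as_matrix();T[:3,3]=s["position"]
    W=np.linalg.inv(T@np.array(g["T_tool_cam"])); g=dict(g); g["rvec"]=cv2.Rodrigues(W[:3,:3])[0]; g["tvec"]=W[:3,3]; return g
E
python3 - <<'E'
from bench import arm,get_image,models
from h import *
s=arm.read_state(); brief(s)
g=wcam(get_image("wrist"),s);cv2.imwrite("pics/w2.png",g["img"][:,:,::-1])
for q,z in (("cartridge",115),("dryer",87),("rack",6)):
  for d in models.cut_out("wrist",q)[:2]:
    c=max(cv2.findContours(d["mask"].astype(np.uint8),0,1)[0],key=cv2.contourArea)
    P=np.array([atz(g,p[0],z)[:2] for p in c]).astype(np.float32)
    print(q,round(d["conf"],2),np.round(d["extent"]),cv2.minAreaRect(P))
E
```

```text
t 2.8 p [499.3 -31.3 332.1] x [ 0.006 -0.001 -1.   ] y [-0.961  0.275 -0.006] yawy 164.05 j [ 0.264  0.095 -0.034  0.002 -1.436 -0.543] F [ 1.   0.8 -0. ] T [-0.04 -0.07 -0.03] w 85.4
cartridge 0.93 [262. 184. 303. 229.] ((510.4189758300781, 8.183795928955078), (43.352230072021484, 46.12504959106445), 10.6065092086792)
cartridge 0.74 [372. 159. 406. 188.] ((389.70587158203125, 0.9953022003173828), (28.22842025756836, 40.249244689941406), 31.500944137573242)
dryer 0.8 [216. 141. 346. 252.] ((514.6293334960938, 4.530845642089844), (137.3627471923828, 149.26368713378906), 74.23738098144531)
rack 0.55 [331. 326. 407. 388.] ((456.896728515625, 313.3799133300781), (116.72113037109375, 122.71048736572266), 3.812631607055664)
```

View pics/w2.png

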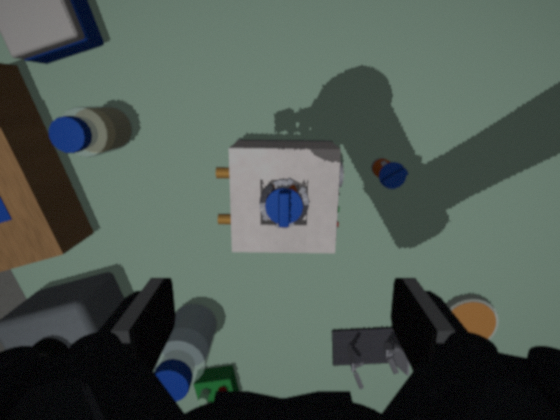

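Run:
```python
from bench import arm,get_image
from h import *
im=cv2.imread("pics/w2.png")
a=cv2.resize(im[135:260,215:355],None,fx=5,fy=5,interpolation=cv2.INTER_CUBIC);cv2.imwrite("pics/w2c.png",a)
```

```text
(no output)
```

View pics/w2c.png

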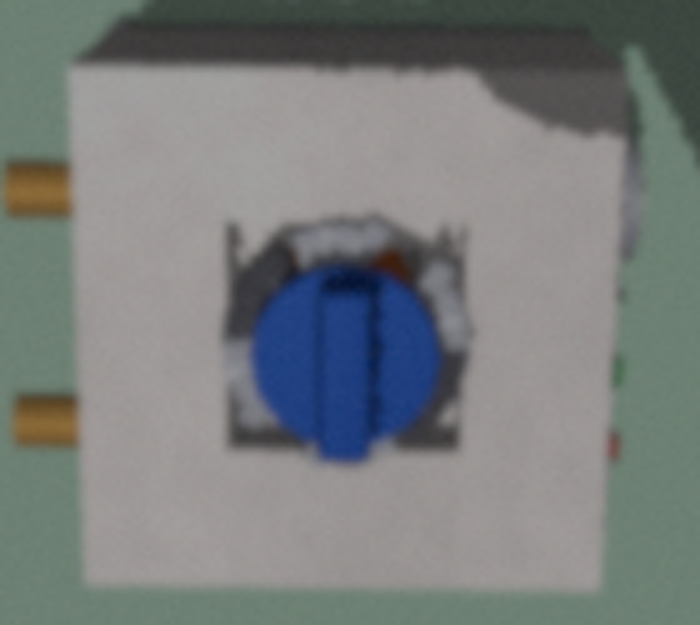

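Run:
```python
from bench import arm,get_image
from h import *
s=arm.read_state(); g=wcam(get_image("wrist"),s)
f=lambda p,z:atz(g,np.array(p)/5+[215,135]-.4,z)[:2]
P=np.array([f(p,87) for p in [(72,63),(628,70),(602,590),(85,583)]]);print(P,P.mean(0))
for i in range(4):
    d=P[(i+1)%4]-P[i];print(np.hypot(*d),np.degrees(np.arctan2(d[1],d[0])))
a,b=f((348,292),122),f((345,460),122);print("bar",a,b,(a+b)/2,np.hypot(*(b-a)),np.degrees(np.arctan2(*(b-a)[::-1])))
print("flange",f((347,357),103), np.hypot(*(f((254,357),105)-f((440,357),105))))
```

```text
[[553.25977195 -69.7364892 ]
 [431.55218558 -33.4066912 ]
 [467.42209513  89.88880995]
 [590.63227235  53.04798817]] [510.71658125   9.94840443]
127.01413622865329 163.3795996047205
128.40728567209172 73.77889483935465
128.60013188810376 -16.647082649634687
128.34614006107978 -106.9289273813484
bar [504.8949415   -9.06490628] [516.10627446  27.91302065] [510.50060798   9.42405719] 38.64014837744431 73.133227869516
flange [510.6486442   10.22516248] 42.63982471454441
```

Run:
```python
from bench import arm
from h import *
s=arm.read_state(); brief(s); delta(s,[510.6,9.7,160],Rt(73.4,0)); delta(s,[510.6,9.7,108],Rt(73.4,0))
```

```text
t 3.05 p [499.5 -31.7 332.4] x [ 0.007 -0.    -1.   ] y [-0.961  0.276 -0.006] yawy 163.99 j [ 0.263  0.095 -0.034  0.002 -1.436 -0.543] F [0.3 0.1 0.1] T [0.01 0.04 0.01] w 85.3
d [0.1725 0.0018 0.0426] w [0.59 0.08 0.37]
d [0.2245 0.0022 0.0425] w [0.59 0.08 0.37]
```

Call:
{"fn": "arm_command", "kwargs": {"rows": [{"dx":0.05,"dy":0.002,"dz":0.0425,"wx":0.6,"wy":0,"wz":0.4,"gripper":-1},{"dx":0.09,"dy":0.002,"dz":0.0425,"wx":0.6,"wy":0,"wz":0.4,"gripper":-1},{"dx":0.14,"dy":0.002,"dz":0.0425,"wx":0.6,"wy":0,"wz":0.4,"gripper":-1},{"dx":0.18,"dy":0.002,"dz":0.0425,"wx":0.6,"wy":0,"wz":0.4,"gripper":-1},{"dx":0.205,"dy":0.002,"dz":0.0425,"wx":0.6,"wy":0,"wz":0.4,"gripper":-1},{"dx":0.205,"dy":0.002,"dz":0.0425,"wx":0.6,"wy":0,"wz":0.4,"gripper":-1},{"dx":0.205,"dy":0.002,"dz":0.0425,"wx":0.6,"wy":0,"wz":0.4,"gripper":-1},{"dx":0.205,"dy":0.002,"dz":0.0425,"wx":0.6,"wy":0,"wz":0.4,"gripper":-1}]}}

```text
clock: 3.85
position: [512.3, 9.8, 129.6]
ee_rot: [-0.423, 0.565, 0.422, 0.569]
contact_force: [0.9, 0.4, 1.1]
gripper_width: 85.2
```

Run:
```python
from bench import arm,get_image
from h import *
s=arm.read_state(); brief(s); delta(s,[510.6,9.7,108],Rt(73.4,0))
g=get_image("scene");im=g["img"][150:290,210:350,::-1];cv2.imwrite("pics/s3.png",cv2.resize(im,None,fx=4,fy=4))
```

```text
t 3.85 p [512.3   9.8 129.6] x [ 0.004  0.002 -1.   ] y [-0.958  0.286 -0.003] yawy 163.39 j [ 0.336  0.25  -0.36  -0.001 -0.957 -0.625] F [0.9 0.4 1.1] T [ 0.04  0.03 -0.05] w 85.2
d [ 0.0216  0.0016 -0.0006] w [-0.01  0.2   0.18]
```

View pics/s3.png

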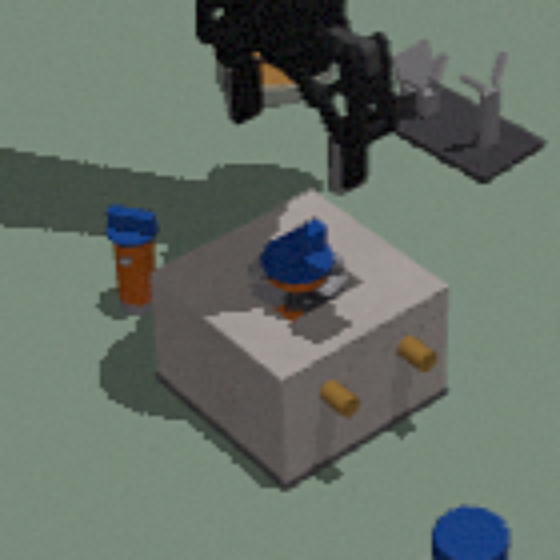

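Run:
```python
from bench import arm,get_image
from h import *
g=get_image("scene");s=arm.read_state();brief(s)
print((proj(g,[[512,10,130],[512-41,10+12,143],[512+41,10-12,143],[510.6,9.7,122]])-[210,150])*4)
im=g["img"][150:290,210:350,::-1];cv2.imwrite("pics/s4.png",cv2.resize(im,None,fx=4,fy=4))
```

```text
t 3.95 p [511.9   9.9 129.4] x [ 0.004  0.003 -1.   ] y [-0.958  0.286 -0.003] yawy 163.39 j [ 0.336  0.249 -0.36  -0.002 -0.956 -0.625] F [ 0.6  0.8 -0.1] T [ 0.01  0.02 -0.01] w 85.4
[[297.49979478 219.97112966]
 [251.42134872 169.93757461]
 [344.55109594 236.31239181]
 [295.5946344  230.16187336]]
```

View pics/s4.png

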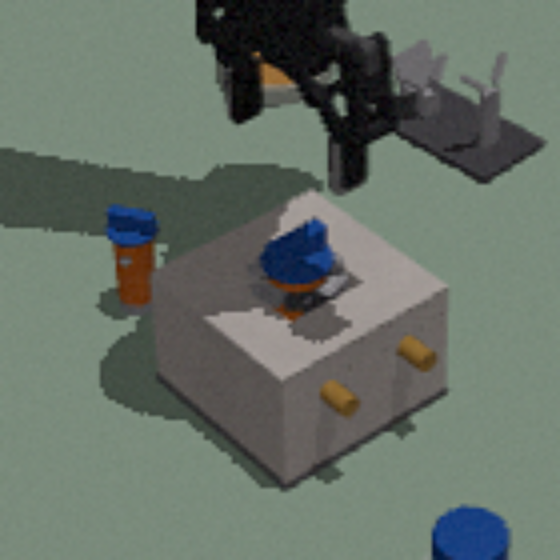

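Run:
```python
from bench import arm,get_image,models
from h import *
s=arm.read_state();g0=get_image("wrist");g=wcam(g0,s)
Ti=np.linalg.inv(g0["T_tool_cam"])
for p in [(-13,42,-11),(-13,-42,-11),(-13,57,-11),(-51,42,-11),(-51,57,-11),(0,0,0)]:
    c=Ti[:3]@np.r_[p,1];print(p,(g["K"]@c/c[2])[:2])
print("cap",proj(g,[[510.6,9.7,122]]))
cv2.imwrite("pics/w5.png",g["img"][:,:,::-1])
```

```text
(-13, 42, -11) [368.47580335 235.48199275]
(-13, -42, -11) [195.05824487 235.32543442]
(-13, 57, -11) [399.4234843  235.50993178]
(-51, 42, -11) [390.30848986 269.85236644]
(-51, 57, -11) [429.0931042  269.88322237]
(0, 0, 0) [281.80996302 246.39028136]
cap [[284.11429852 240.23658272]]
```

View pics/w5.png

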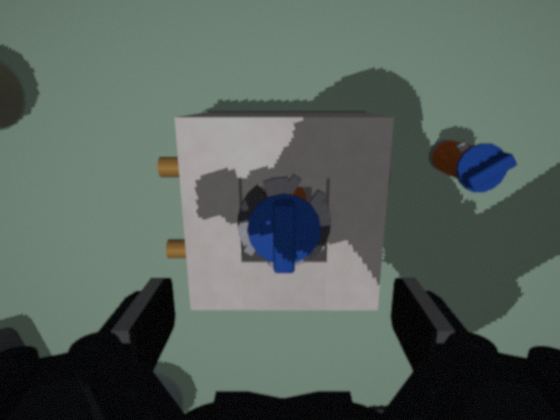

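Call:
{"fn": "arm_command", "kwargs": {"rows": [{"dx":0.02,"dy":0.0015,"dz":-0.0005,"wx":0,"wy":0.2,"wz":0.2,"gripper":-1},{"dx":0.022,"dy":0.0015,"dz":-0.0005,"wx":0,"wy":0.2,"wz":0.2,"gripper":-1},{"dx":0.022,"dy":0.0015,"dz":-0.0005,"wx":0,"wy":0.2,"wz":0.2,"gripper":1},{"dx":0.022,"dy":0.0015,"dz":-0.0005,"wx":0,"wy":0.2,"wz":0.2,"gripper":1},{"dx":0.022,"dy":0.0015,"dz":-0.0005,"wx":0,"wy":0.2,"wz":0.2,"gripper":1},{"dx":0.022,"dy":0.0015,"dz":-0.0005,"wx":0,"wy":0.2,"wz":0.2,"gripper":1},{"dx":0.022,"dy":0.0015,"dz":-0.0005,"wx":0,"wy":0.2,"wz":0.2,"gripper":1},{"dx":0.022,"dy":0.0015,"dz":-0.0005,"wx":0,"wy":0.2,"wz":0.2,"gripper":1}]}}

```text
clock: 4.8
position: [510.2, 9.9, 107.3]
ee_rot: [-0.422, 0.567, 0.423, 0.567]
contact_force: [0.5, -1.0, -0.8]
gripper_width: 0.0
```

Run:
```python
from bench import arm,get_image
from h import *
s=arm.read_state(); brief(s)
g=get_image("scene");im=g["img"][150:290,210:350,::-1];cv2.imwrite("pics/s6.png",cv2.resize(im,None,fx=4,fy=4))
cv2.imwrite("pics/w6.png",get_image("wrist")["img"][:,:,::-1])
```

```text
t 4.8 p [510.2   9.9 107.3] x [-0.001  0.    -1.   ] y [-0.958  0.286  0.001] yawy 163.39 j [ 0.337  0.274 -0.39  -0.001 -0.907 -0.627] F [ 0.5 -1.  -0.8] T [-0.03  0.03  0.03] w 0.0
```

View pics/s6.png

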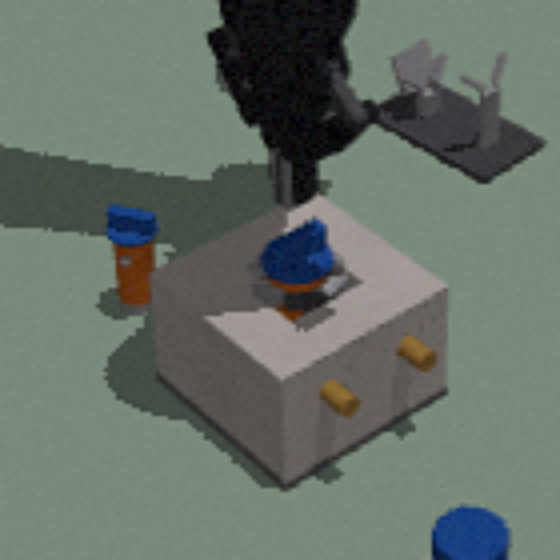

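View pics/w6.png

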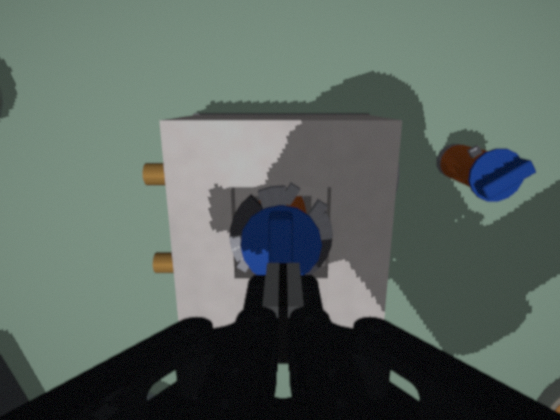

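Run:
```python
from bench import arm,get_image
from h import *
s=arm.read_state();brief(s);g=get_image("scene");g0=get_image("wrist");Ti=np.linalg.inv(g0["T_tool_cam"])
for x in (0,-20,-30,-40,-50,-60):
    c=Ti[:3]@np.array([x,0,-11,1]);c2=Ti[:3]@np.array([x,0,11,1])
    print(x,(g0["K"]@c/c[2])[:2],(g0["K"]@c2/c2[2])[:2],(proj(g,[[510,10,107-x]])-[210,150])*4)
```

```text
t 4.9 p [510.2   9.9 107.2] x [-0.001  0.    -1.   ] y [-0.958  0.286  0.001] yawy 163.39 j [ 0.337  0.274 -0.39  -0.001 -0.907 -0.627] F [0.2 0.3 0.5] T [ 0.02 -0.02 -0.01] w 0.1
0 [281.8234946  226.63403292] [281.79672333 265.5118125 ] [[295.69117495 249.39126525]]
-20 [281.77072516 240.65131712] [281.74298919 283.17095349] [[294.8207722  222.88492592]]
-30 [281.73970994 248.88997286] [281.7115852  293.49153175] [[294.37868414 209.42203606]]
-40 [281.70484047 258.15244185] [281.67643498 305.04326807] [[293.93190756 195.81636719]]
-50 [281.66535072 268.64221074] [281.63682567 318.06043608] [[293.48036749 182.06563587]]
-60 [281.62025721 280.62051726] [281.5918513 332.8407739] [[293.02398734 168.1675097 ]]
```

Call:
{"fn": "arm_command", "kwargs": {"rows": [{"dx":0,"dy":0,"dz":0,"wx":0,"wy":0,"wz":0,"gripper":-0.3},{"dx":0,"dy":0,"dz":0,"wx":0,"wy":0,"wz":0,"gripper":-0.3},{"dx":0,"dy":0,"dz":0,"wx":0,"wy":0,"wz":0,"gripper":-0.3},{"dx":0,"dy":0,"dz":0,"wx":0,"wy":0,"wz":0,"gripper":-0.3},{"dx":0.012,"dy":0,"dz":0,"wx":0,"wy":0,"wz":0,"gripper":-0.3},{"dx":0.025,"dy":0,"dz":0,"wx":0,"wy":0,"wz":0,"gripper":-0.3},{"dx":0.033,"dy":0,"dz":0,"wx":0,"wy":0,"wz":0,"gripper":-0.3},{"dx":0.033,"dy":0,"dz":0,"wx":0,"wy":0,"wz":0,"gripper":-0.3}]}}

```text
clock: 5.8
position: [508.9, 9.5, 72.4]
ee_rot: [-0.422, 0.569, 0.423, 0.566]
contact_force: [-0.5, -0.5, 0.2]
gripper_width: 55.8
```

Run:
```python
from bench import arm,get_image
from h import *
s=arm.read_state(); brief(s);delta(s,[510.6,9.7,72],Rt(73.4,0))
g=get_image("scene");im=g["img"][150:290,210:350,::-1];cv2.imwrite("pics/s7.png",cv2.resize(im,None,fx=4,fy=4))
```

```text
t 5.8 p [508.9   9.5  72.4] x [-0.005 -0.001 -1.   ] y [-0.958  0.286  0.004] yawy 163.37 j [ 0.337  0.318 -0.433 -0.001 -0.824 -0.627] F [-0.5 -0.5  0.2] T [-0.03 -0.   -0.04] w 55.8
d [ 0.0004 -0.0016  0.0007] w [-0.03 -0.12 -0.25]
```

View pics/s7.png

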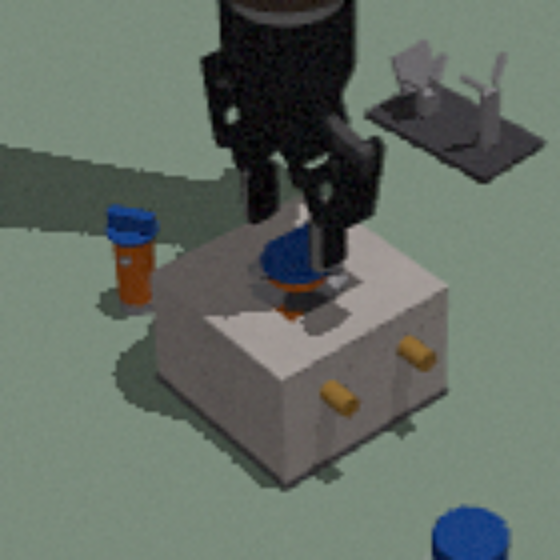

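Call:
{"fn": "arm_command", "kwargs": {"rows": [{"dx":0,"dy":-0.0015,"dz":0.0005,"wx":0,"wy":0,"wz":-0.2,"gripper":-0.3},{"dx":0,"dy":-0.0015,"dz":0.0005,"wx":0,"wy":0,"wz":-0.2,"gripper":1},{"dx":0,"dy":-0.0015,"dz":0.0005,"wx":0,"wy":0,"wz":-0.2,"gripper":1},{"dx":0,"dy":-0.0015,"dz":0.0005,"wx":0,"wy":0,"wz":-0.2,"gripper":1},{"dx":0,"dy":-0.0015,"dz":0.0005,"wx":0,"wy":0,"wz":-0.2,"gripper":1},{"dx":0,"dy":-0.0015,"dz":0.0005,"wx":0,"wy":0,"wz":-0.2,"gripper":1},{"dx":0,"dy":-0.0015,"dz":0.0005,"wx":0,"wy":0,"wz":-0.2,"gripper":1},{"dx":0,"dy":-0.0015,"dz":0.0005,"wx":0,"wy":0,"wz":-0.2,"gripper":1}]}}

```text
clock: 6.65
position: [511.6, 9.8, 73.8]
ee_rot: [-0.423, 0.567, 0.422, 0.567]
contact_force: [-1.5, 0.5, 4.5]
gripper_width: 10.2
```

Run:
```python
from bench import arm,get_image
from h import *
s=arm.read_state(); brief(s);delta(s,[510.6,9.7,72],Rt(73.4,0))
g=get_image("scene");im=g["img"][150:290,210:350,::-1];a=cv2.resize(im,None,fx=4,fy=4)
g=get_image("wrist");im=g["img"][120:400,140:420,::-1];cv2.imwrite("pics/s8.png",np.hstack([cv2.resize(a,(400,400)),cv2.resize(im,(400,400))]))
```

```text
t 6.65 p [511.6   9.8  73.8] x [ 0.001 -0.001 -1.   ] y [-0.958  0.286 -0.002] yawy 163.41 j [ 0.338  0.317 -0.431  0.002 -0.822 -0.629] F [-1.5  0.5  4.5] T [0.03 0.3  0.02] w 10.2
d [ 0.0018  0.0009 -0.0004] w [ 0.01 -0.06  0.09]
```

View pics/s8.png

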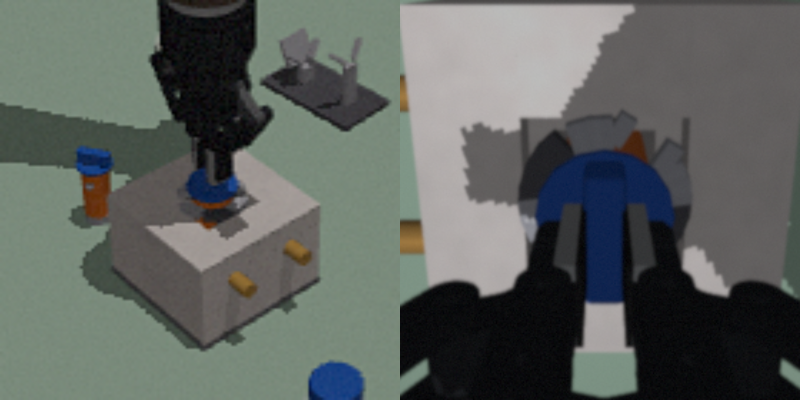

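Call:
{"fn": "arm_command", "kwargs": {"rows": [{"dx":0.002,"dy":0.001,"dz":0,"wx":0,"wy":0,"wz":0,"gripper":1},{"dx":0.004,"dy":0.001,"dz":0,"wx":0,"wy":0,"wz":0,"gripper":1},{"dx":0.006,"dy":0.001,"dz":0,"wx":0,"wy":0,"wz":0,"gripper":1},{"dx":0.008,"dy":0.001,"dz":0,"wx":0,"wy":0,"wz":0,"gripper":1},{"dx":0.008,"dy":0.001,"dz":0,"wx":0,"wy":0,"wz":0,"gripper":1},{"dx":0.008,"dy":0.001,"dz":0,"wx":0,"wy":0,"wz":0,"gripper":1},{"dx":0.008,"dy":0.001,"dz":0,"wx":0,"wy":0,"wz":0,"gripper":1},{"dx":0.008,"dy":0.001,"dz":0,"wx":0,"wy":0,"wz":0,"gripper":1}]}}

```text
clock: 7.55
position: [511.9, 10.0, 67.7]
ee_rot: [-0.424, 0.566, 0.422, 0.568]
contact_force: [-2.0, 0.2, 11.5]
gripper_width: 9.7
```

Run:
```python
from bench import arm,get_image
from h import *
s=arm.read_state(); brief(s)
g=get_image("scene");im=g["img"][150:290,210:350,::-1];a=cv2.resize(im,None,fx=4,fy=4)
cv2.imwrite("pics/s9.png",a)
```

```text
t 7.55 p [511.9  10.   67.7] x [ 0.004 -0.002 -1.   ] y [-0.959  0.285 -0.005] yawy 163.46 j [ 0.339  0.325 -0.44   0.004 -0.803 -0.631] F [-2.   0.2 11.5] T [-0.16  0.67  0.03] w 9.7
```

View pics/s9.png

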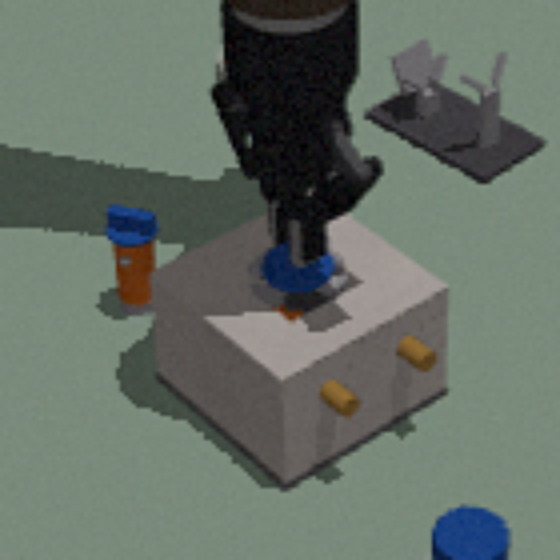

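Call:
{"fn": "arm_command", "kwargs": {"rows": [{"dx":0.004,"dy":0.001,"dz":0,"wx":0,"wy":0,"wz":0,"gripper":1},{"dx":0.004,"dy":0.001,"dz":0,"wx":-6,"wy":0,"wz":0,"gripper":1},{"dx":0.004,"dy":0.001,"dz":0,"wx":-13,"wy":0,"wz":0,"gripper":1},{"dx":0.004,"dy":0.001,"dz":0,"wx":-20,"wy":0,"wz":0,"gripper":1},{"dx":0.004,"dy":0.001,"dz":0,"wx":-27,"wy":0,"wz":0,"gripper":1},{"dx":0.004,"dy":0.001,"dz":0,"wx":-34,"wy":0,"wz":0,"gripper":1},{"dx":0.004,"dy":0.001,"dz":0,"wx":-40,"wy":0,"wz":0,"gripper":1},{"dx":0.004,"dy":0.001,"dz":0,"wx":-40,"wy":0,"wz":0,"gripper":1}]}}

```text
clock: 8.4
position: [512.9, 10.4, 65.9]
ee_rot: [0.595, -0.386, -0.589, -0.388]
contact_force: [-2.8, 0.3, 13.2]
gripper_width: 9.9
```

Run:
```python
from bench import arm,get_image
from h import *
s=arm.read_state(); brief(s)
g=get_image("wrist");cv2.imwrite("pics/w10.png",g["img"][:,:,::-1])
```

```text
t 8.4 p [512.9  10.4  65.9] x [ 0.008 -0.002 -1.   ] y [-0.916 -0.401 -0.007] yawy -156.36 j [ 0.34   0.326 -0.444  0.006 -0.793  0.068] F [-2.8  0.3 13.2] T [0.02 0.62 0.09] w 9.9
```

View pics/w10.png

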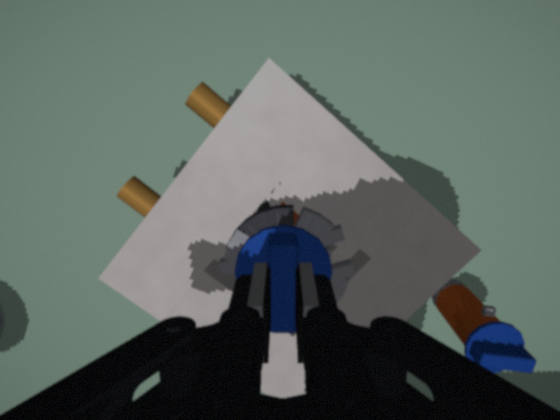

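Call:
{"fn": "arm_command", "kwargs": {"rows": [{"dx":0.002,"dy":0.0015,"dz":0.0005,"wx":-3,"wy":0,"wz":0,"gripper":1},{"dx":0.002,"dy":0.0015,"dz":0.0005,"wx":-6,"wy":0,"wz":0,"gripper":1},{"dx":0.002,"dy":0.0015,"dz":0.0005,"wx":-9,"wy":0,"wz":0,"gripper":1},{"dx":0.002,"dy":0.0015,"dz":0.0005,"wx":-12,"wy":0,"wz":0,"gripper":1},{"dx":0.002,"dy":0.0015,"dz":0.0005,"wx":-14,"wy":0,"wz":0,"gripper":1},{"dx":0.002,"dy":0.0015,"dz":0.0005,"wx":-14,"wy":0,"wz":0,"gripper":1},{"dx":0.002,"dy":0.0015,"dz":0.0005,"wx":-14,"wy":0,"wz":0,"gripper":1},{"dx":0.002,"dy":0.0015,"dz":0.0005,"wx":-14,"wy":0,"wz":0,"gripper":1}]}}

```text
clock: 9.25
position: [512.9, 10.3, 66.1]
ee_rot: [0.639, -0.311, -0.63, -0.313]
contact_force: [-2.3, -0.1, 12.4]
gripper_width: 9.7
```

Run:
```python
from bench import arm,get_image
from h import *
s=arm.read_state(); brief(s)
```

```text
t 9.25 p [512.9  10.3  66.1] x [ 0.012 -0.002 -1.   ] y [-0.792 -0.611 -0.008] yawy -142.37 j [ 0.341  0.324 -0.447  0.008 -0.788  0.31 ] F [-2.3 -0.1 12.4] T [-0.15  0.73 -0.05] w 9.7
```

Call:
{"fn": "arm_command", "kwargs": {"rows": [{"dx":0.002,"dy":0.001,"dz":0.0005,"wx":-2,"wy":0,"wz":0,"gripper":1},{"dx":0.002,"dy":0.001,"dz":0.0005,"wx":-4,"wy":0,"wz":0,"gripper":1},{"dx":0.002,"dy":0.001,"dz":0.0005,"wx":-6,"wy":0,"wz":0,"gripper":1},{"dx":0.002,"dy":0.001,"dz":0.0005,"wx":-8,"wy":0,"wz":0,"gripper":1},{"dx":0.002,"dy":0.001,"dz":0.0005,"wx":-9,"wy":0,"wz":0,"gripper":1},{"dx":0.002,"dy":0.001,"dz":0.0005,"wx":-9,"wy":0,"wz":0,"gripper":1},{"dx":0.002,"dy":0.001,"dz":0.0005,"wx":-9,"wy":0,"wz":0,"gripper":1},{"dx":0.002,"dy":0.001,"dz":0.0005,"wx":-9,"wy":0,"wz":0,"gripper":1}]}}

```text
clock: 10.05
position: [512.5, 10.4, 65.9]
ee_rot: [0.661, -0.26, -0.652, -0.264]
contact_force: [-4.5, 1.6, 14.0]
gripper_width: 10.0
```

Run:
```python
from bench import arm,get_image
from h import *
s=arm.read_state(); brief(s)
```

```text
t 10.05 p [512.5  10.4  65.9] x [ 0.014 -0.001 -1.   ] y [-0.688 -0.725 -0.009] yawy -133.5 j [ 0.341  0.323 -0.45   0.008 -0.785  0.465] F [-4.5  1.6 14. ] T [ 0.64  1.28 -0.75] w 10.0
```

Call:
{"fn": "arm_command", "kwargs": {"rows": [{"dx":0.002,"dy":0.001,"dz":0.0005,"wx":-1,"wy":0,"wz":0,"gripper":1},{"dx":0.002,"dy":0.001,"dz":0.0005,"wx":-2,"wy":0,"wz":0,"gripper":1},{"dx":0.002,"dy":0.001,"dz":0.0005,"wx":-3,"wy":0,"wz":0,"gripper":1},{"dx":0.002,"dy":0.001,"dz":0.0005,"wx":-4,"wy":0,"wz":0,"gripper":1},{"dx":0.002,"dy":0.001,"dz":0.0005,"wx":-4,"wy":0,"wz":0,"gripper":1},{"dx":0.002,"dy":0.001,"dz":0.0005,"wx":-4,"wy":0,"wz":0,"gripper":1},{"dx":0.002,"dy":0.001,"dz":0.0005,"wx":-4,"wy":0,"wz":0,"gripper":1},{"dx":0.002,"dy":0.001,"dz":0.0005,"wx":-4,"wy":0,"wz":0,"gripper":1}]}}

```text
clock: 10.85
position: [512.8, 10.5, 66.0]
ee_rot: [0.671, -0.238, -0.659, -0.243]
contact_force: [-2.6, 0.6, 14.0]
gripper_width: 9.7
```

Run:
```python
from bench import arm,get_image
from h import *
s=arm.read_state(); brief(s)
g=get_image("wrist");cv2.imwrite("pics/w11.png",g["img"][:,:,::-1])
```

```text
t 10.85 p [512.8  10.5  66. ] x [ 0.018  0.001 -1.   ] y [-0.64  -0.768 -0.012] yawy -129.78 j [ 0.341  0.322 -0.452  0.007 -0.781  0.53 ] F [-2.6  0.6 14. ] T [ 0.39  0.79 -1.25] w 9.7
```

View pics/w11.png

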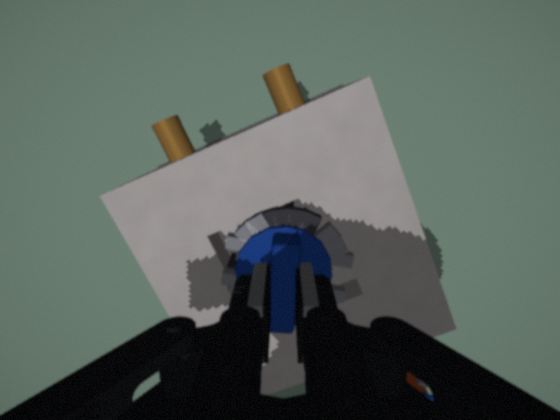

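Call:
{"fn": "arm_command", "kwargs": {"rows": [{"dx":-0.001,"dy":0.001,"dz":0.0,"wx":0,"wy":0,"wz":0,"gripper":1},{"dx":-0.004,"dy":0.001,"dz":0.0,"wx":0,"wy":0,"wz":0,"gripper":1},{"dx":-0.008,"dy":0.0005,"dz":0.0,"wx":0,"wy":0,"wz":0,"gripper":1},{"dx":-0.012,"dy":0.0005,"dz":0.0,"wx":0,"wy":0,"wz":0,"gripper":1},{"dx":-0.016,"dy":0.0005,"dz":0,"wx":0,"wy":0,"wz":0,"gripper":1},{"dx":-0.02,"dy":0.0005,"dz":0,"wx":0,"wy":0,"wz":0,"gripper":1},{"dx":-0.02,"dy":0.0005,"dz":0,"wx":0,"wy":0,"wz":0,"gripper":1},{"dx":-0.02,"dy":0.0005,"dz":0,"wx":0,"wy":0,"wz":0,"gripper":1}]}}

```text
clock: 11.7
position: [510.7, 9.7, 84.9]
ee_rot: [0.67, -0.239, -0.66, -0.242]
contact_force: [-0.5, 0.5, -1.5]
gripper_width: 9.8
```

Run:
```python
from bench import arm,get_image
from h import *
s=arm.read_state(); brief(s)
a=np.degrees(np.arctan2(*R.from_quat(s["ee_rot"]).as_matrix()[[1,0],1]))
delta(s,[512,10,155],Rt(a-90,0))
g=get_image("scene");im=g["img"][150:290,210:350,::-1];cv2.imwrite("pics/s12.png",cv2.resize(im,None,fx=4,fy=4))
```

```text
t 11.7 p [510.7   9.7  84.9] x [ 0.014 -0.    -1.   ] y [-0.639 -0.769 -0.009] yawy -129.72 j [ 0.341  0.295 -0.432  0.007 -0.831  0.532] F [-0.5  0.5 -1.5] T [ 0.    0.02 -0.04] w 9.8
d [-0.07   -0.0017 -0.0016] w [-0.   -0.63  0.49]
```

View pics/s12.png

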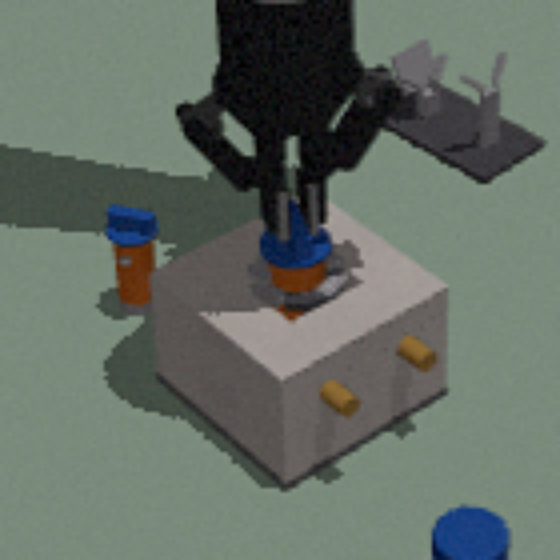

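Call:
{"fn": "arm_command", "kwargs": {"rows": [{"dx":-0.015,"dy":0.0,"dz":0.0,"wx":0,"wy":0,"wz":0,"gripper":1},{"dx":-0.03,"dy":-0.0005,"dz":-0.0005,"wx":0,"wy":-0.3,"wz":0.2,"gripper":1},{"dx":-0.045,"dy":-0.001,"dz":-0.001,"wx":0,"wy":-0.6,"wz":0.5,"gripper":1},{"dx":-0.06,"dy":-0.001,"dz":-0.001,"wx":0,"wy":-0.6,"wz":0.5,"gripper":1},{"dx":-0.075,"dy":-0.001,"dz":-0.001,"wx":0,"wy":-0.6,"wz":0.5,"gripper":1},{"dx":-0.09,"dy":-0.001,"dz":-0.001,"wx":0,"wy":-0.6,"wz":0.5,"gripper":1},{"dx":-0.105,"dy":-0.001,"dz":-0.001,"wx":0,"wy":-0.6,"wz":0.5,"gripper":1},{"dx":-0.105,"dy":-0.001,"dz":-0.001,"wx":0,"wy":-0.6,"wz":0.5,"gripper":1}]}}

```text
clock: 12.55
position: [513.1, 10.4, 193.4]
ee_rot: [0.668, -0.238, -0.662, -0.241]
contact_force: [-0.5, 0.6, -1.7]
gripper_width: 10.1
```

Run:
```python
from bench import arm,get_image
from h import *
s=arm.read_state(); brief(s)
g=get_image("scene");im=g["img"][90:290,180:380,::-1];cv2.imwrite("pics/s13.png",cv2.resize(im,None,fx=3,fy=3))
```

```text
t 12.55 p [513.1  10.4 193.4] x [ 0.009  0.001 -1.   ] y [-0.637 -0.771 -0.006] yawy -129.59 j [ 0.338  0.188 -0.268  0.003 -1.106  0.54 ] F [-0.5  0.6 -1.7] T [ 0.   -0.02  0.02] w 10.1
```

View pics/s13.png

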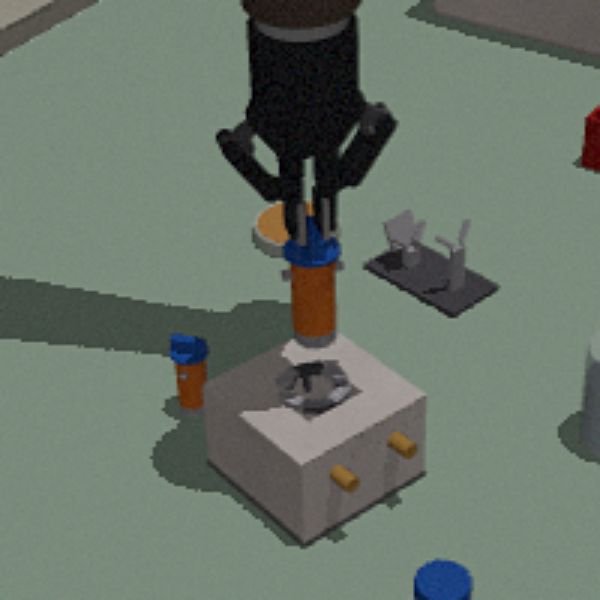

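```bash
cat > kin.py <<'E'
import numpy as np,ast
from scipy.optimize import least_squares
from scipy.spatial.transform import Rotation as R
L=[ast.literal_eval(l) for l in open("log.txt")]
def Rz(a):return R.from_rotvec([0,0,a])
def Ry(a):return R.from_rotvec([0,a,0])
def Rx(a):return R.from_rotvec([a,0,0])
def fk(q,p,s=(1,1,1,1,1,1)):
    a1,d1,b,l2,a3,l4,l6,o2,o3,o5,o6,zs=p
    r=Rz(q[0]);t=r.apply([a1,b,d1])
    r=r*Ry(q[1]+o2);t=t+r.apply([0,0,l2])
    r=r*Ry(q[2]+o3);t=t+r.apply([l4,0,a3])
    r=r*Rx(s[3]*q[3]);r=r*Ry(-q[4]+o5);
    r=r*Rx(s[5]*q[5]+o6)
    t=t+r.apply([l6,0,0]); return t,r
E
python3 - <<'E'
from kin import *
best=None
for s6 in (1,-1):
  for o6 in (0,np.pi/2,np.pi,-np.pi/2):
    def f(p):
        e=[]
        for q,P,Q in L:
            t,r=fk(q,p,(1,1,1,1,1,s6)); e+=list((t-P)); e+=list(300*(r.inv()*R.from_quat(Q)).as_rotvec())
        e+=list(1e-3*np.array(p[:7]-p0[:7]))
        return np.array(e)
    p0=np.array([0,300,-160,400,0,400,250,0,0,0,o6,0.])
    r=least_squares(f,p0)
    print(s6,o6,r.cost,np.round(r.x,3))
E
```

```text
1 0 879959.1888214131 [  23.987   -5.16  -160.712  199.601 -217.255 -112.442    3.873    1.071
   -3.42     2.996   -1.175    0.   ]
1 1.5707963267948966 775824.433437931 [  34.936  -77.395 -160.46   841.656  368.922  260.941   46.573    1.274
   -2.853    2.227   -1.174    0.   ]
1 3.141592653589793 775824.4239056448 [  35.021  -77.037 -160.46   841.494  368.75   261.756   46.941    1.275
   -2.854    2.227    5.109    0.   ]
1 -1.5707963267948966 775824.4252410299 [  35.501  -75.067 -160.461  840.593  367.987  265.989   48.979    1.28
   -2.859    2.228   -1.174    0.   ]
-1 0 74566.85353155054 [  35.714  -75.462 -160.361  840.006   31.65   452.038   48.746    1.279
   -3.734    3.111   -1.571    0.   ]
-1 1.5707963267948966 74566.85354429642 [  35.712  -75.475 -160.362  840.012   32.515  451.964   48.731    1.279
    2.551   -3.174    4.712    0.   ]
-1 3.141592653589793 74566.85353074236 [  35.712  -75.471 -160.361  840.011   32.222  451.988   48.735    1.279
   -3.732    3.11     4.712    0.   ]
-1 -1.5707963267948966 74566.85352666573 [  35.713  -75.469 -160.361  840.009   31.967  452.009   48.738    1.279
    2.55    -3.173   -1.571    0.   ]
```

```bash
sed -i 's/Ry(q\[2\]+o3)/Ry(-q[2]+o3)/' kin.py
python3 - <<'E'
from kin import *
import json
for s4 in (1,-1):
 for s6 in (1,-1):
    def f(p):
        e=[]
        for q,P,Q in L:
            t,r=fk(q,p,(1,1,1,s4,1,s6)); e+=list((t-P)); e+=list(300*(r.inv()*R.from_quat(Q)).as_rotvec())
        e+=list(1e-2*np.array(p[:7]-p0[:7]));e+=list(3*np.array(p[7:10]))
        return np.array(e)
    for o6 in (np.pi/2,-np.pi/2):
        p0=np.array([0,300,-160,400,0,400,250,0,0,0,o6,0.])
        r=least_squares(f,p0)
        print(s4,s6,r.cost,np.round(r.x,3))
E
cat log.txt | wc -l
```

```text
1 1 704465.1169546398 [   1.12   191.37  -160.398  565.014 -302.339 -292.872  368.14    -0.
   -2.341    2.342   -1.173    0.   ]
1 1 704465.1956352002 [   1.143  183.982 -160.399  564.915 -302.148 -293.004  360.712   -0.
   -2.342    2.343   -1.173    0.   ]
1 -1 53.922437250764894 [ 9.80000e-02  2.10984e+02 -1.60288e+02  5.65698e+02  3.59562e+02
  2.18752e+02  3.87895e+02  1.00000e-03  1.02400e+00 -1.02500e+00
  4.70800e+00  0.00000e+00]
1 -1 53.92243725824214 [ 9.80000e-02  2.10985e+02 -1.60288e+02  5.65698e+02  3.59562e+02
  2.18753e+02  3.87896e+02  1.00000e-03  1.02400e+00 -1.02500e+00
 -1.57500e+00  0.00000e+00]
-1 1 704397.153100451 [ 5.81000e-01  2.01709e+02 -1.60377e+02  5.65552e+02  2.96163e+02
  2.99028e+02  3.78572e+02  1.00000e-03  7.80000e-01 -7.80000e-01
 -1.17300e+00  0.00000e+00]
-1 1 704397.2125107389 [ 5.92000e-01  1.90901e+02 -1.60378e+02  5.65497e+02  2.95795e+02
  2.99309e+02  3.67772e+02  1.00000e-03  7.79000e-01 -7.78000e-01
 -1.17300e+00  0.00000e+00]
-1 -1 4.258671003239531 [ 4.23000e-01  1.99438e+02 -1.59735e+02  5.65375e+02  8.75400e+00
  4.20890e+02  3.76265e+02  0.00000e+00  2.00000e-02 -2.10000e-02
  4.71200e+00  0.00000e+00]
-1 -1 4.258671003093842 [ 4.23000e-01  1.99438e+02 -1.59735e+02  5.65375e+02  8.75300e+00
  4.20890e+02  3.76265e+02  0.00000e+00  2.00000e-02 -2.10000e-02
 -1.57100e+00  0.00000e+00]
17
```

```bash
cat >> kin.py <<'E'
lo=np.array([-3.14,-1.21,-1.07,-3.16,-2.99,-3.1])+.03;hi=np.array([3.14,2.06,1.41,2.05,-.16,3.1])-.03
def params(d1=None):
    def f(p):
        e=[]
        for q,P,Q in L:
            t,r=fk(q,p,(1,1,1,-1,1,-1)); e+=list((t-P)); e+=list(300*(r.inv()*R.from_quat(Q)).as_rotvec())
        e+=list(1e-2*np.array(p[:7]-p0[:7]));e+=list(3*np.array(p[7:10]))
        if d1: e.append(100*(p[1]-d1))
        return np.array(e)
    p0=np.array([0,200,-160,565,0,421,376,0,0,0,-np.pi/2,0.])
    r=least_squares(f,p0);return r.x,r.cost
def ik(pos,Rm,p,seeds):
    out=[]
    for s in seeds:
        g=lambda q:np.r_[(fk(q,p,(1,1,1,-1,1,-1))[0]-pos)/100,(fk(q,p,(1,1,1,-1,1,-1))[1].inv()*R.from_matrix(Rm)).as_rotvec()]
        r=least_squares(g,np.clip(s,lo+.01,hi-.01),bounds=(lo,hi))
        if r.cost<1e-5 and not any(np.allclose(r.x,o,atol=.02) for o in out): out.append(r.x)
    return out
E
python3 - <<'E'
from kin import *
for d in (None,120,160,200,240,280,320):
    p,c=params(d);print(d,round(c,2),np.round(p,2))
E
```

```text
None 1.56 [ 3.7000e-01  2.0276e+02 -1.5973e+02  5.6586e+02  9.3700e+00  4.2095e+02
  3.7990e+02  0.0000e+00  2.0000e-02 -2.0000e-02 -1.5700e+00  0.0000e+00]
120 4.28 [ 6.1000e-01  1.2000e+02 -1.5987e+02  5.6561e+02 -6.7300e+00  4.2058e+02
  2.9736e+02  0.0000e+00 -2.0000e-02  2.0000e-02 -1.5700e+00  0.0000e+00]
160 2.28 [ 4.9000e-01  1.6000e+02 -1.5980e+02  5.6573e+02  2.6000e-01  4.2084e+02
  3.3725e+02  0.0000e+00 -0.0000e+00 -0.0000e+00 -1.5700e+00  0.0000e+00]
200 1.56 [ 3.8000e-01  2.0000e+02 -1.5973e+02  5.6585e+02  8.7400e+00  4.2095e+02
  3.7715e+02  0.0000e+00  2.0000e-02 -2.0000e-02 -1.5700e+00  0.0000e+00]
240 2.1 [ 2.7000e-01  2.4000e+02 -1.5967e+02  5.6597e+02  1.8480e+01  4.2084e+02
  4.1704e+02 -0.0000e+00  4.0000e-02 -4.0000e-02 -1.5700e+00  0.0000e+00]
280 3.88 [ 1.5000e-01  2.8000e+02 -1.5962e+02  5.6611e+02  2.9240e+01  4.2043e+02
  4.5695e+02 -0.0000e+00  7.0000e-02 -7.0000e-02 -1.5700e+00  0.0000e+00]
320 6.89 [ 3.0000e-02  3.2000e+02 -1.5957e+02  5.6625e+02  4.0690e+01  4.1968e+02
  4.9685e+02 -0.0000e+00  1.0000e-01 -1.0000e-01 -1.5700e+00  0.0000e+00]
```

Run:
```python
from bench import get_image
from h import *
im=cv2.imread("pics/scene0.png")[0:230,0:230];cv2.imwrite("pics/sb.png",cv2.resize(im,None,fx=3,fy=3))
import os
g=dict(np.load("x.npz")) if os.path.exists("x.npz") else get_image("scene")
for z in (0,100,150,200,250,300): print(z,proj(g,[[0,0,z]])*3)
```

```text
0 [[421.63320773 554.84393975]]
100 [[400.16524739 468.6577288 ]]
150 [[388.71355681 422.68327175]]
200 [[376.73976372 374.6127592 ]]
250 [[364.20732987 324.29950304]]
300 [[351.07622615 271.58280069]]
```

View pics/sb.png

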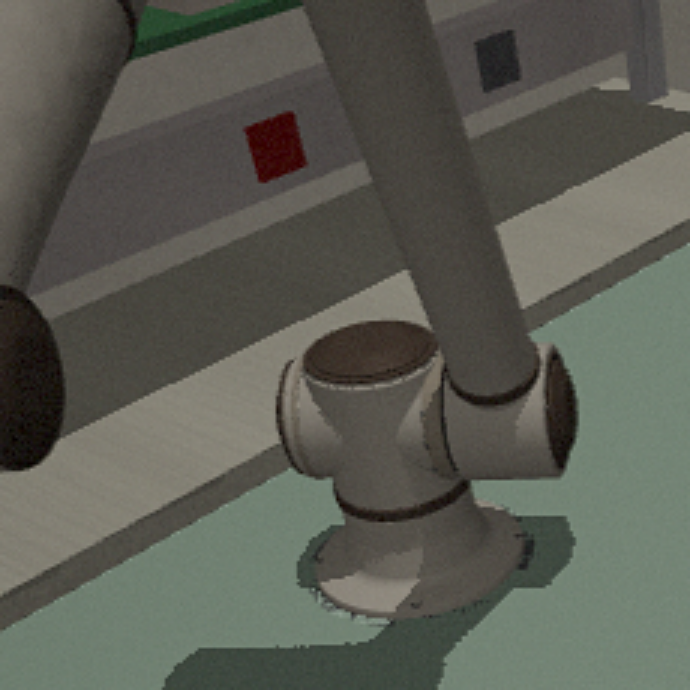

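```bash
cat > plan.py <<'E'
from kin import *
from h import Rt
import sys
p,_=params(160)
GO=54
MAT=np.array([474.5,-308.5,4]);RK=np.array([450.2,298.5,0]);RH=-12.1
def rk(x,z):
    a=np.radians(RH);return RK+[x*np.cos(a),x*np.sin(a),z]
rng=np.random.default_rng(0)
seeds=[np.r_[j1,.6,-.5,j4,j5,j6] for j1 in (-1,.3,1.5) for j4 in (-2,0,1.5) for j5 in (-.7,-1.5,-2.3) for j6 in (-1.5,1.5)]
E
python3 - <<'E'
from plan import *
G=rk(-7.6,61.1)
for ys in (1,-1):
    M=Rt(RH,-20,ys); print("rack",ys,[np.round(q,2) for q in ik(G+GO*M[:,0],M,p,seeds)])
G=MAT+[0,0,38]
for b in range(-180,180,30):
  for ys in (1,-1):
    M=Rt(b,45,ys); print(b,ys,[np.round(q,2) for q in ik(G+GO*M[:,0],M,p,seeds)])
E
```

```text
rack 1 [array([ 0.75,  0.56, -0.27, -0.35, -0.97, -2.3 ])]
rack -1 [array([ 0.75,  0.56, -0.27, -0.35, -0.97,  0.84])]
-180 1 [array([-0.21,  0.84,  0.07,  0.15, -1.57,  1.72])]
-180 -1 [array([-0.21,  0.84,  0.07,  0.15, -1.57, -1.42])]
-150 1 [array([-0.07,  0.77, -0.11,  0.42, -1.4 ,  1.94])]
-150 -1 [array([-0.07,  0.77, -0.11,  0.42, -1.4 , -1.2 ])]
-120 1 [array([ 0.04,  0.67, -0.36,  0.71, -1.15,  2.07])]
-120 -1 [array([ 0.04,  0.67, -0.36,  0.71, -1.15, -1.08])]
-90 1 [array([ 0.11,  0.57, -0.63,  1.14, -0.89,  2.05])]
-90 -1 [array([ 0.11,  0.57, -0.63,  1.14, -0.89, -1.09])]
-60 1 [array([ 0.07,  0.51, -0.85,  1.81, -0.71,  1.86])]
-60 -1 [array([ 0.07,  0.51, -0.85,  1.81, -0.71, -1.28])]
-30 1 []
-30 -1 []
0 1 [array([-0.45,  0.52, -0.81, -2.55, -0.58,  1.38])]
0 -1 [array([-0.45,  0.52, -0.81, -2.55, -0.58, -1.76])]
30 1 [array([-0.62,  0.59, -0.58, -1.56, -0.7 ,  0.98])]
30 -1 [array([-0.62,  0.59, -0.58, -1.56, -0.7 , -2.16])]
60 1 [array([-0.65,  0.69, -0.31, -1.  , -0.99,  0.87])]
60 -1 [array([-0.65,  0.69, -0.31, -1.  , -0.99, -2.27])]
90 1 [array([-0.59,  0.79, -0.07, -0.66, -1.29,  0.97])]
90 -1 [array([-0.59,  0.79, -0.07, -0.66, -1.29, -2.17])]
120 1 [array([-0.48,  0.85,  0.1 , -0.39, -1.52,  1.17])]
120 -1 [array([-0.48,  0.85,  0.1 , -0.39, -1.52, -1.97])]
150 1 [array([-0.35,  0.88,  0.15, -0.12, -1.62,  1.44])]
150 -1 [array([-0.35,  0.88,  0.15, -0.12, -1.62, -1.7 ])]
```

Run:
```python
from bench import arm
from plan import *
from h import *
s=arm.read_state(); brief(s)
M=Rt(-105-90,0) # y yaw=-105
delta(s,[475,-308,130],M)
for z in (130,56): print([np.round(q,2) for q in ik(np.array([475,-308,z]),M,p,seeds)])
```

```text
t 12.65 p [511.2  10.2 190.7] x [ 0.003  0.    -1.   ] y [-0.638 -0.77  -0.002] yawy -129.66 j [ 3.380e-01  1.900e-01 -2.720e-01  1.000e-03 -1.106e+00  5.400e-01] F [-0.2  0.9 -2.8] T [ 0.01  0.03 -0.  ] w 9.9
d [ 0.0605  0.2682 -0.175 ] w [-24.66  -0.16   0.1 ]
[array([-0.29,  0.34, -0.23,  0.  , -1.  ,  1.6 ])]
[array([-0.29,  0.42, -0.32, -0.  , -0.83,  1.6 ])]
```

Call:
{"fn": "arm_command", "kwargs": {"rows": [{"dx":0,"dy":0.02,"dz":-0.015,"wx":-3,"wy":0,"wz":0,"gripper":1},{"dx":0,"dy":0.055,"dz":-0.036,"wx":-6,"wy":0,"wz":0,"gripper":1},{"dx":0,"dy":0.093,"dz":-0.061,"wx":-10,"wy":0,"wz":0,"gripper":1},{"dx":0,"dy":0.13,"dz":-0.086,"wx":-14,"wy":0,"wz":0,"gripper":1},{"dx":0.005,"dy":0.17,"dz":-0.111,"wx":-18,"wy":0,"wz":0,"gripper":1},{"dx":0.015,"dy":0.21,"dz":-0.137,"wx":-22,"wy":0,"wz":0,"gripper":1},{"dx":0.03,"dy":0.245,"dz":-0.16,"wx":-24.6,"wy":0,"wz":0,"gripper":1},{"dx":0.04,"dy":0.268,"dz":-0.175,"wx":-24.6,"wy":0,"wz":0,"gripper":1}]}}

```text
clock: 13.45
position: [473.2, -309.9, 148.1]
ee_rot: [-0.701, 0.093, 0.701, 0.094]
contact_force: [-0.1, 0.5, -2.2]
gripper_width: 9.8
```

Run:
```python
from bench import arm,get_image
from h import *
g=get_image("top");s=arm.read_state(); brief(s)
delta(s,[475,-308,58],Rt(-195,0))
im=g["img"][190:270,350:450,::-1];a=cv2.resize(im,None,fx=4,fy=4)
g=get_image("scene");im=g["img"][230:370,120:280,::-1];b=cv2.resize(im,(400,350));cv2.imwrite("pics/s14.png",np.hstack([cv2.resize(a,(400,350)),b]))
```

```text
t 13.5 p [ 472.2 -312.   146.3] x [-0.003  0.001 -1.   ] y [-0.264 -0.965 -0.001] yawy -105.29 j [-2.980e-01  3.240e-01 -2.050e-01 -1.000e-03 -1.045e+00  1.602e+00] F [ 0.8 -1.2 -2.8] T [ 0.21 -0.17  0.01] w 9.7
d [ 0.0883 -0.0045 -0.0019] w [-0.29  0.18  0.03]
```

View pics/s14.png

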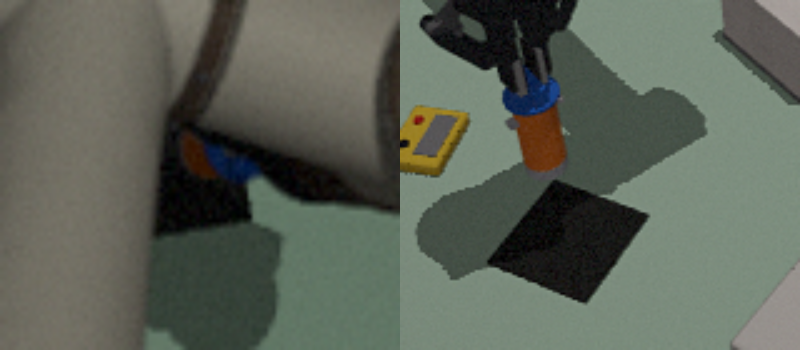

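Call:
{"fn": "arm_command", "kwargs": {"rows": [{"dx":0.015,"dy":-0.004,"dz":-0.002,"wx":-0.3,"wy":0.2,"wz":0,"gripper":1},{"dx":0.035,"dy":-0.0045,"dz":-0.002,"wx":-0.3,"wy":0.2,"wz":0,"gripper":1},{"dx":0.055,"dy":-0.0045,"dz":-0.002,"wx":-0.3,"wy":0.2,"wz":0,"gripper":1},{"dx":0.072,"dy":-0.0045,"dz":-0.002,"wx":-0.3,"wy":0.2,"wz":0,"gripper":1},{"dx":0.082,"dy":-0.0045,"dz":-0.002,"wx":-0.3,"wy":0.2,"wz":0,"gripper":1},{"dx":0.086,"dy":-0.0045,"dz":-0.002,"wx":-0.3,"wy":0.2,"wz":0,"gripper":1},{"dx":0.086,"dy":-0.0045,"dz":-0.002,"wx":-0.3,"wy":0.2,"wz":0,"gripper":1},{"dx":0.086,"dy":-0.0045,"dz":-0.002,"wx":-0.3,"wy":0.2,"wz":0,"gripper":1}]}}

```text
clock: 14.35
position: [476.1, -306.1, 61.8]
ee_rot: [0.702, -0.092, -0.7, -0.093]
contact_force: [-0.2, 0.1, -2.6]
gripper_width: 10.3
```

Run:
```python
from bench import arm,get_image
from h import *
g=get_image("scene");s=arm.read_state(); brief(s)
delta(s,[475,-308,55.5],Rt(-195,0))
im=g["img"][230:370,120:280,::-1];cv2.imwrite("pics/s15.png",cv2.resize(im,None,fx=4,fy=4))
```

```text
t 14.4 p [ 476.1 -306.2   61.9] x [ 0.002  0.001 -1.   ] y [-0.259 -0.966 -0.001] yawy -105.0 j [-0.286  0.413 -0.311 -0.002 -0.845  1.596] F [ 1.   0.6 -1.3] T [-0.07  0.01 -0.02] w 10.1
d [0.0064 0.002  0.0006] w [ 0.   -0.12  0.06]
```

View pics/s15.png

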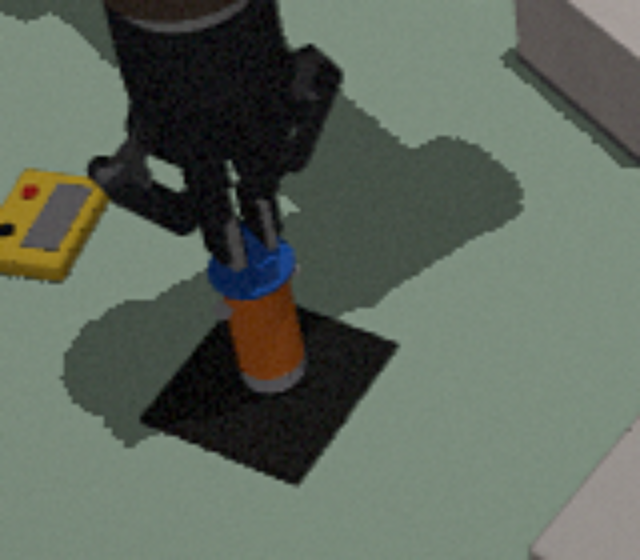

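Call:
{"fn": "arm_command", "kwargs": {"rows": [{"dx":0.001,"dy":0.001,"dz":0,"wx":0,"wy":0,"wz":0,"gripper":1},{"dx":0.002,"dy":0.001,"dz":0,"wx":0,"wy":0,"wz":0,"gripper":1},{"dx":0.003,"dy":0.001,"dz":0,"wx":0,"wy":0,"wz":0,"gripper":1},{"dx":0.004,"dy":0.001,"dz":0,"wx":0,"wy":0,"wz":0,"gripper":1},{"dx":0.005,"dy":0.001,"dz":0,"wx":0,"wy":0,"wz":0,"gripper":1},{"dx":0.006,"dy":0.001,"dz":0,"wx":0,"wy":0,"wz":0,"gripper":1},{"dx":0.0065,"dy":0.001,"dz":0,"wx":0,"wy":0,"wz":0,"gripper":1},{"dx":0.0065,"dy":0.001,"dz":0,"wx":0,"wy":0,"wz":0,"gripper":1}]}}

```text
clock: 15.2
position: [476.0, -307.3, 55.8]
ee_rot: [0.702, -0.092, -0.7, -0.092]
contact_force: [-0.9, 0.6, 1.2]
gripper_width: 9.8
```

Run:
```python
from bench import arm,get_image
from h import *
s=arm.read_state(); brief(s)
```

```text
t 15.2 p [ 476.  -307.3   55.8] x [ 0.003  0.    -1.   ] y [-0.259 -0.966 -0.001] yawy -104.98 j [-2.880e-01  4.210e-01 -3.160e-01 -1.000e-03 -8.310e-01  1.598e+00] F [-0.9  0.6  1.2] T [0.16 0.25 0.04] w 9.8
```

Call:
{"fn": "arm_command", "kwargs": {"rows": [{"dx":0.0,"dy":0,"dz":0,"wx":0,"wy":0,"wz":0,"gripper":0.4},{"dx":0,"dy":0,"dz":0,"wx":0,"wy":0,"wz":0,"gripper":0},{"dx":0,"dy":0,"dz":0,"wx":0,"wy":0,"wz":0,"gripper":-0.3},{"dx":0,"dy":0,"dz":0,"wx":0,"wy":0,"wz":0,"gripper":-0.3},{"dx":-0.01,"dy":0,"dz":0,"wx":0,"wy":0,"wz":0,"gripper":-0.3},{"dx":-0.03,"dy":0,"dz":0,"wx":0,"wy":0,"wz":0,"gripper":-0.3},{"dx":-0.06,"dy":0,"dz":0,"wx":0,"wy":0,"wz":0,"gripper":-0.3},{"dx":-0.09,"dy":0,"dz":0,"wx":0,"wy":0,"wz":0,"gripper":-0.3}]}}

```text
clock: 16.0
position: [475.6, -307.3, 147.4]
ee_rot: [0.702, -0.092, -0.7, -0.092]
contact_force: [-0.0, -0.3, -0.3]
gripper_width: 55.6
```

Run:
```python
from bench import arm,get_image
from h import *
s=arm.read_state(); brief(s)
g=get_image("scene")
im=g["img"][230:370,120:280,::-1];a=cv2.resize(im,(400,350))
s=arm.read_state();g=wcam(get_image("wrist"),s)
print("pred cap",proj(g,[[475.5,-307,104],[475.5,-307,83]]))
cv2.imwrite("pics/s16.png",np.hstack([a,cv2.resize(g["img"][:,:,::-1],(400,300)) if 0 else cv2.copyMakeBorder(cv2.resize(g["img"][:,:,::-1],(400,300)),0,50,0,0,0)]))
```

```text
t 16.0 p [ 475.6 -307.3  147.4] x [ 0.002 -0.    -1.   ] y [-0.258 -0.966 -0.001] yawy -104.97 j [-2.880e-01  3.210e-01 -2.070e-01 -1.000e-03 -1.041e+00  1.598e+00] F [-0.  -0.3 -0.3] T [ 0.04 -0.13  0.04] w 55.6
pred cap [[281.34900443 224.780765  ]
 [281.42328251 215.67278719]]
```

View pics/s16.png

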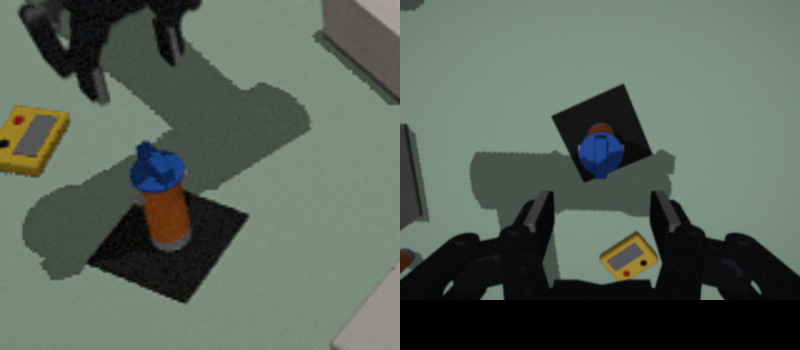

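Run:
```python
from bench import arm,get_image,models
from h import *
s=arm.read_state();g=wcam(get_image("wrist"),s);brief(s)
for d in models.cut_out("wrist","cartridge")[:2]: print(d["conf"],d["extent"])
cv2.imwrite("pics/w17.png",cv2.resize(g["img"][150:280,210:350,::-1],None,fx=5,fy=5,interpolation=cv2.INTER_CUBIC))
# predicted outlines
th=np.linspace(0,2*np.pi,25)
c=np.array([475.6,-307.3])
for z,r in((83,22),(4,17)):
    q=proj(g,[[c[0]+r*np.cos(t),c[1]+r*np.sin(t),z] for t in th]);print(z,q.min(0),q.max(0))
```

```text
t 16.1 p [ 478.9 -308.8  151.6] x [ 0.012 -0.005 -1.   ] y [-0.258 -0.966  0.001] yawy -104.93 j [-2.880e-01  3.170e-01 -2.020e-01  1.000e-03 -1.039e+00  1.598e+00] F [ 0.8  0.2 -0.3] T [0.01 0.01 0.  ] w 55.8
0.8 [1.9, 347.7, 18.8, 386.4]
0.79 [248.6, 171.9, 314.3, 255.5]
83 [251.21000122 185.45240882] [313.46202518 245.1353998 ]
4 [263.76402427 172.69910523] [301.07526868 209.15340187]
```

View pics/w17.png

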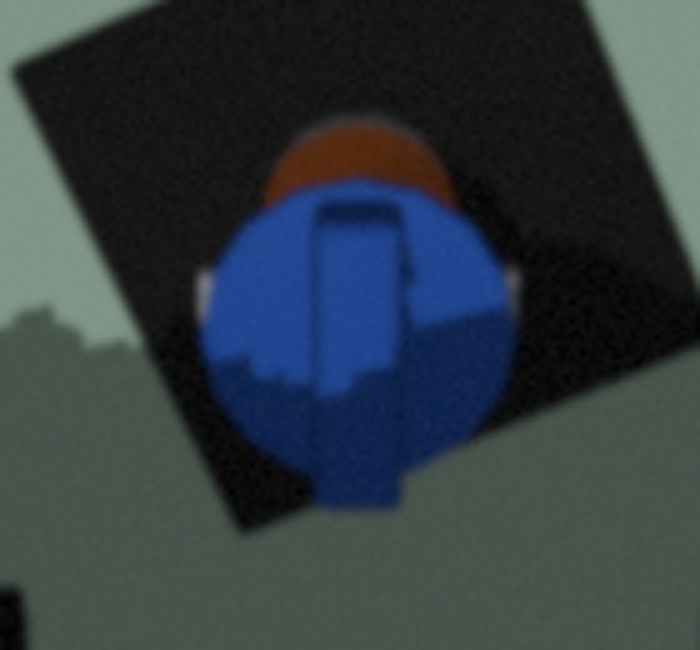

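```bash
cat >> plan.py <<'E'
C=np.array([475.6,-307.3]);B=-105;TL=46
GO=56
def pre(back,tl=TL):
    M=Rt(B,tl,-1);return np.r_[C,42]+(GO-back)*M[:,0],M
E
python3 - <<'E'
from bench import arm
from plan import *
from h import *
s=arm.read_state(); brief(s)
P,M=pre(130); print(P); delta(s,P,M)
print([np.round(q,2) for q in ik(P,M,p,seeds)])
P,M=pre(0); print(P,[np.round(q,2) for q in ik(P,M,p,seeds)])
print([np.round(q,2) for q in ik(P+[0,0,170],M,p,seeds)])
E
```

```text
t 16.2 p [ 476.2 -307.3  147.1] x [ 0.005 -0.    -1.   ] y [-0.259 -0.966 -0.001] yawy -104.99 j [-2.880e-01  3.210e-01 -2.080e-01 -1.000e-03 -1.038e+00  1.598e+00] F [-0.   0.3 -0.8] T [-0.02  0.04  0.01] w 55.8
[ 489.37723418 -255.88266206   93.40471941]
d [ 0.0538 -0.053   0.0009] w [84.57 35.77 36.21]
[array([ 0.25,  0.49, -0.41,  0.72, -1.24, -0.96])]
[ 465.17398495 -346.2104179     3.09913125] [array([ 0.09,  0.63, -0.49,  0.91, -1.03, -1.08])]
[array([ 0.09,  0.36, -0.37,  0.78, -1.29, -0.76])]
```

Call:
{"fn": "arm_command", "kwargs": {"rows": [{"dx":-0.01,"dy":-0.01,"dz":0,"wx":7,"wy":3,"wz":3,"gripper":-1},{"dx":-0.01,"dy":-0.02,"dz":0,"wx":14,"wy":6,"wz":6,"gripper":-1},{"dx":-0.005,"dy":-0.03,"dz":0,"wx":21,"wy":9,"wz":9,"gripper":-1},{"dx":0,"dy":-0.04,"dz":0,"wx":28,"wy":12,"wz":12,"gripper":-1},{"dx":0.005,"dy":-0.053,"dz":0.001,"wx":35,"wy":15,"wz":15,"gripper":-1},{"dx":0.01,"dy":-0.053,"dz":0.001,"wx":42,"wy":18,"wz":18,"gripper":-1},{"dx":0.014,"dy":-0.053,"dz":0.001,"wx":49,"wy":21,"wz":21,"gripper":-1},{"dx":0.014,"dy":-0.053,"dz":0.001,"wx":56,"wy":24,"wz":24,"gripper":-1}]}}

```text
clock: 17.0
position: [487.3, -255.9, 132.0]
ee_rot: [0.688, -0.494, -0.483, -0.224]
contact_force: [-0.1, 0.3, 0.2]
gripper_width: 85.4
```

```bash
python3 - <<'E'
from bench import arm,get_image
from plan import *
from h import *
s=arm.read_state(); brief(s)
P,M=pre(130); delta(s,P,M)
E
python3 - <<'E'
from kin import *
for d in (120,160,200,240): 
    p,c=params(d);print(d,round(c,2),np.round(p,2))
E
```

```text
t 17.0 p [ 487.3 -255.9  132. ] x [ 0.046 -0.462 -0.886] y [-0.895 -0.412  0.169] yawy -155.3 j [ 0.034  0.239 -0.711  0.757 -0.741 -0.164] F [-0.1  0.3  0.2] T [ 0.9   0.14 -0.01] w 85.4
d [ 0.0343 -0.0083  0.0158] w [37.63 15.74 15.81]
120 4399.12 [-4.3410e+01  1.2000e+02 -1.5933e+02  5.2030e+02  2.9300e+00  3.4149e+02
  2.6031e+02  2.4000e-01 -2.9000e-01  4.0000e-02 -1.5700e+00  0.0000e+00]
160 4442.43 [-4.2800e+01  1.6000e+02 -1.5900e+02  5.0002e+02  1.2020e+01  3.4130e+02
  2.8103e+02  2.6000e-01 -2.9000e-01  3.0000e-02 -1.5700e+00  0.0000e+00]
200 4633.25 [-4.2360e+01  2.0000e+02 -1.5868e+02  4.8133e+02  2.1770e+01  3.4073e+02
  3.0301e+02  2.8000e-01 -2.8000e-01  1.0000e-02 -1.5700e+00  0.0000e+00]
240 4960.47 [-4.2100e+01  2.4000e+02 -1.5837e+02  4.6450e+02  3.2180e+01  3.3969e+02
  3.2653e+02  3.0000e-01 -2.8000e-01 -2.0000e-02 -1.5700e+00  0.0000e+00]
```

```bash
cat > kin2.py <<'E'
from kin import *
def fk2(q,p,s4=-1):
    a1,d1,b,l2,a3,l4,l6,o2,o3,o5,o6,w4,u4,w5,o4=p
    r=Rz(q[0]);t=r.apply([a1,b,d1])
    r=r*Ry(q[1]+o2);t=t+r.apply([0,0,l2])
    r=r*Ry(-q[2]+o3);t=t+r.apply([l4,0,a3])
    r=r*Rx(s4*q[3]+o4);t=t+r.apply([0,w4,u4]);r=r*Ry(-q[4]+o5);t=t+r.apply([0,0,w5])
    r=r*Rx(-q[5]+o6)
    return t+r.apply([l6,0,0]),r
p0=np.array([0,160,-160,565,0,421,340,0,0,0,-np.pi/2,0,0,0,0.])
def fit(s4,L=None):
    L=L or [ast.literal_eval(l) for l in open("log.txt")]
    def f(p):
        e=[]
        for q,P,Q in L:
            t,r=fk2(q,p,s4); e+=list((t-P)); e+=list(300*(r.inv()*R.from_quat(Q)).as_rotvec())
        e+=list(1e-2*(p-p0)[[0,1,2,3,4,5,6,11,12,13]]);e+=list(10*(p-p0)[[7,8,9,10,14]])
        return np.array(e)
    r=least_squares(f,p0);return r.x,r.cost
E
python3 - <<'E'
from kin2 import *
for s4 in (1,-1):
    p,c=fit(s4);print(s4,c,np.round(p,2))
    for q,P,Q in L[-2:]:
        t,r=fk2(q,p,s4);print(t-P,(r.inv()*R.from_quat(Q)).as_rotvec())
E
```

```text
1 1019.7463850203422 [ 1.5770e+01  1.7340e+02  1.4500e+00  5.6535e+02  9.3000e+00 -4.2355e+02
  3.5059e+02 -1.0000e-02 -3.1200e+00  3.1300e+00 -1.5700e+00 -1.6119e+02
 -1.4710e+01 -1.2430e+01  0.0000e+00]
[ 0.12164582 -0.03601687  0.28985266] [-2.67419676e-04  1.73876589e-06 -1.78260464e-04]
[ 0.07366612 -0.01309439 -0.15824845] [0.00551056 0.00666929 0.00233756]
-1 2.5431560682695906 [ 3.2000e+00  1.5665e+02 -9.2000e-01  5.6483e+02  0.0000e+00  4.2170e+02
  3.3279e+02  0.0000e+00 -0.0000e+00 -0.0000e+00 -1.5700e+00 -1.5888e+02
  2.0000e-02 -3.2300e+00 -0.0000e+00]
[-0.00847663 -0.00186986 -0.00583866] [-2.26647155e-07  1.67054029e-07 -2.15721635e-06]
[-0.03099237 -0.01653892 -0.0215925 ] [2.88422475e-06 1.28569161e-06 1.18787024e-06]
```

```bash
cat > plan.py <<'E'
from kin2 import *
from h import Rt
import warnings
_L=[ast.literal_eval(l) for l in open("log.txt")]
def _f(v):
    d1,l2,l4,l6,w4=v;e=[]
    for q,P,Q in _L:
        t,r=fk2(q,[0,d1,0,l2,0,l4,l6,0,0,0,-np.pi/2,w4,0,0,0]);e+=list(t-P)
    return np.array(e)
_r=least_squares(_f,[160,565,421,336,-159.7]);d1,l2,l4,l6,w4=_r.x
p=np.array([0,d1,0,l2,0,l4,l6,0,0,0,-np.pi/2,w4,0,0,0])
def fit_info():print(np.round(_r.x,2),"max res",np.abs(_r.fun).max())
def ik(pos,Rm,seeds):
    out=[]
    for s in seeds:
        def g(q):
            t,r=fk2(q,p);return np.r_[(t-pos)/100,(r.inv()*R.from_matrix(Rm)).as_rotvec()]
        r=least_squares(g,np.clip(s,lo+.01,hi-.01),bounds=(lo,hi))
        if r.cost<1e-5 and not any(np.allclose(r.x,o,atol=.02) for o in out): out.append(r.x)
    return out
MAT=np.array([474.5,-308.5,4]);RK=np.array([450.2,298.5,0]);RH=-12.1
def rk(x,z):
    a=np.radians(RH);return RK+[x*np.cos(a),x*np.sin(a),z]
seeds=[np.r_[j1,.6,-.5,j4,j5,j6] for j1 in (-1,.3,1.5) for j4 in (-2,0,1.5) for j5 in (-.7,-1.5,-2.3) for j6 in (-1.5,1.5)]
C=np.array([475.6,-307.3]);B=-105;TL=46
GO=56
def pre(back,tl=TL,b=None,ys=-1):
    M=Rt(B if b is None else b,tl,ys);return np.r_[C,42]+(GO-back)*M[:,0],M
E
python3 - <<'E'
from plan import *
fit_info()
for nm,b in (("pre",130),("grip",0)):
    P,M=pre(b);print(nm,[np.round(q,2) for q in ik(P,M,seeds)])
P,M=pre(0);print("lift",[np.round(q,2) for q in ik(P+[0,0,170],M,seeds)])
P,M=pre(0,b=75,ys=1);print("grip75+",[np.round(q,2) for q in ik(P,M,seeds)])
P,M=pre(130,b=75,ys=1);print("pre75+",[np.round(q,2) for q in ik(P,M,seeds)])
G=rk(-7.6,61.1)
for up in (0,120):
  for t in (-20,45):
   for ys in (1,-1):
    M=Rt(RH,t,ys); print("rack",up,t,ys,[np.round(q,2) for q in ik(G+GO*M[:,0]+[0,0,up],M,seeds)])
E
```

```text
[ 160.6  564.9  421.8  336.8 -159.8] max res 2.3447910280083306e-13
pre [array([ 0.14,  0.48, -0.68,  0.88, -1.02, -1.12])]
grip [array([-0.13,  0.6 , -0.81,  1.28, -0.84, -1.35])]
lift [array([-0.03,  0.35, -0.65,  0.94, -1.05, -0.92])]
grip75+ [array([-0.69,  0.73,  0.07, -0.73, -1.38,  0.75])]
pre75+ [array([-0.8 ,  0.7 ,  0.26, -0.67, -1.61,  0.68])]
rack 0 -20 1 [array([ 0.73,  0.56, -0.15, -0.32, -1.09, -2.33])]
rack 0 -20 -1 [array([ 0.73,  0.56, -0.15, -0.32, -1.09,  0.81])]
rack 0 45 1 []
rack 0 45 -1 []
rack 120 -20 1 [array([ 0.74,  0.42, -0.05, -0.29, -1.32, -2.42])]
rack 120 -20 -1 [array([ 0.74,  0.42, -0.05, -0.29, -1.32,  0.73])]
rack 120 45 1 [array([ 0.94,  0.21, -0.98,  1.59, -0.7 ,  2.12])]
rack 120 45 -1 [array([ 0.94,  0.21, -0.98,  1.59, -0.7 , -1.02])]
```

Call:
{"fn": "arm_command", "kwargs": {"rows": [{"dx":0,"dy":0,"dz":0.002,"wx":7,"wy":3,"wz":3,"gripper":-1},{"dx":0,"dy":0,"dz":0.004,"wx":14,"wy":6,"wz":6,"gripper":-1},{"dx":0.005,"dy":-0.002,"dz":0.006,"wx":21,"wy":9,"wz":9,"gripper":-1},{"dx":0.012,"dy":-0.004,"dz":0.009,"wx":28,"wy":12,"wz":12,"gripper":-1},{"dx":0.022,"dy":-0.006,"dz":0.012,"wx":35,"wy":14.5,"wz":14.5,"gripper":-1},{"dx":0.034,"dy":-0.008,"dz":0.016,"wx":37.6,"wy":15.7,"wz":15.8,"gripper":-1},{"dx":0.034,"dy":-0.008,"dz":0.016,"wx":37.6,"wy":15.7,"wz":15.8,"gripper":-1},{"dx":0.034,"dy":-0.008,"dz":0.016,"wx":37.6,"wy":15.7,"wz":15.8,"gripper":-1}]}}

```text
clock: 17.8
position: [488.3, -255.8, 93.0]
ee_rot: [-0.564, 0.736, 0.229, 0.296]
contact_force: [-0.2, -0.3, 0.6]
gripper_width: 85.5
```

Run:
```python
from bench import arm,get_image,models
from plan import *
from h import *
s=arm.read_state(); brief(s)
P,M=pre(130); delta(s,P,M)
P,M=pre(40); delta(s,P,M)
g=wcam(get_image("wrist"),s)
im=g["img"][:,:,::-1].copy()
for z in (0,38,72,83):
    u=proj(g,[[C[0],C[1],4+z]])[0];cv2.circle(im,(int(u[0]),int(u[1])),3,(0,255,0),1)
a=get_image("scene")["img"][200:370,100:300,::-1]
cv2.imwrite("pics/s18.png",np.hstack([cv2.resize(a,(400,340)),cv2.copyMakeBorder(cv2.resize(im,(400,300)),0,40,0,0,0)]))
```

```text
t 17.8 p [ 488.3 -255.8   93. ] x [-0.187 -0.695 -0.695] y [-0.966  0.258  0.003] yawy 165.08 j [ 0.145  0.476 -0.678  0.883 -1.025 -1.117] F [-0.2 -0.3  0.6] T [ 1.36 -0.35  0.01] w 85.5
d [-0.0004 -0.0011 -0.0001] w [ 0.18 -0.   -0.07]
d [ 0.0896 -0.0012 -0.0001] w [ 0.18 -0.   -0.07]
```

View pics/s18.png

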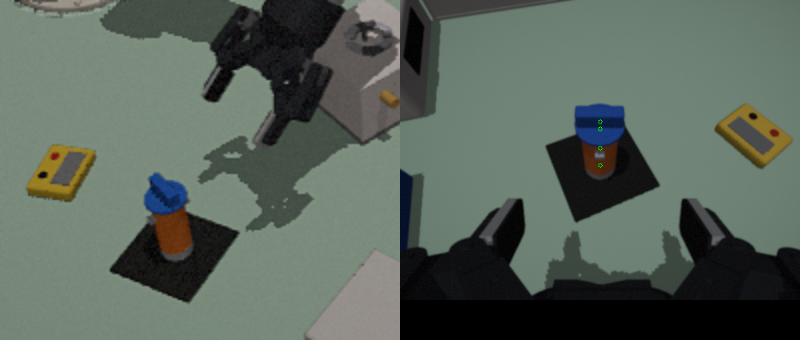

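```bash
cat >> h.py <<'E'
def draw_cart(im,g,foot,ax,sc=1,off=(0,0),col=(0,255,0)):
    ax=np.array(ax)/np.linalg.norm(ax);a=np.cross(ax,[0.3,0.2,0.9] if abs(ax[2])<.9 else [1,0,0]);a/=np.linalg.norm(a);b=np.cross(ax,a);th=np.linspace(0,2*np.pi,40)
    for z,r in((0,17),(79,17),(79,22),(83,22)):
        q=proj(g,[np.array(foot)+z*ax+r*(np.cos(t)*a+np.sin(t)*b) for t in th])
        cv2.polylines(im,[np.int32(((q-off)*sc)*8)],True,col,1,shift=3)
E
python3 - <<'E'
from bench import arm,get_image,models
from plan import *
from h import *
s=arm.read_state();g=wcam(get_image("wrist"),s)
im=cv2.resize(g["img"][130:310,180:380,::-1],None,fx=4,fy=4,interpolation=cv2.INTER_CUBIC)[:600]
draw_cart(im,g,[C[0],C[1],4],[0,0,1],4,(180,130))
cv2.imwrite("pics/w19.png",im[:600,:800])
E
```

```text
(no output)
```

View pics/w19.png

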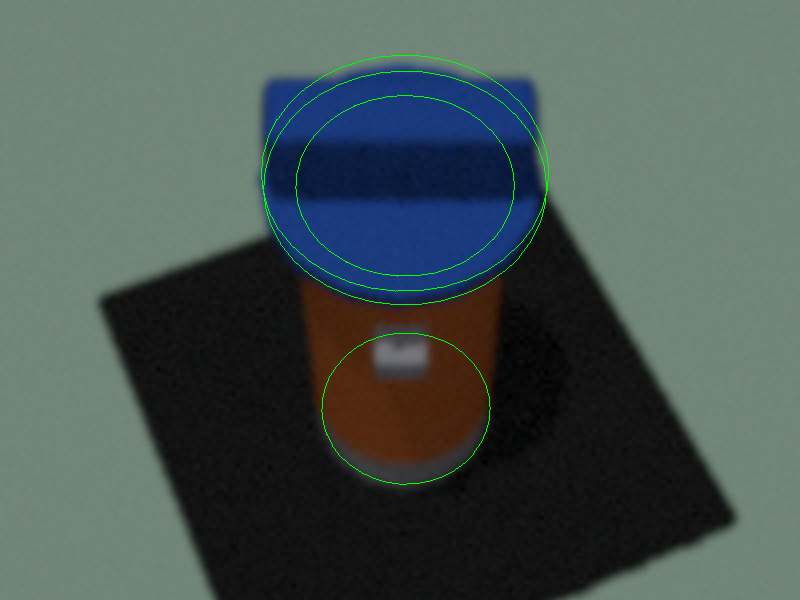

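Call:
{"fn": "arm_command", "kwargs": {"rows": [{"dx":0.02,"dy":-0.001,"dz":0,"wx":0.2,"wy":0,"wz":0,"gripper":-1},{"dx":0.045,"dy":-0.001,"dz":0,"wx":0.2,"wy":0,"wz":0,"gripper":-1},{"dx":0.07,"dy":-0.001,"dz":0,"wx":0.2,"wy":0,"wz":0,"gripper":-1},{"dx":0.095,"dy":-0.001,"dz":0,"wx":0.2,"wy":0,"wz":0,"gripper":-1},{"dx":0.115,"dy":-0.001,"dz":0,"wx":0.2,"wy":0,"wz":0,"gripper":-1},{"dx":0.126,"dy":-0.001,"dz":0,"wx":0.2,"wy":0,"wz":0,"gripper":-1},{"dx":0.129,"dy":-0.001,"dz":0,"wx":0.2,"wy":0,"wz":0,"gripper":-1},{"dx":0.129,"dy":-0.001,"dz":0,"wx":0.2,"wy":0,"wz":0,"gripper":-1}]}}

```text
clock: 18.75
position: [465.7, -346.1, 5.3]
ee_rot: [-0.564, 0.736, 0.227, 0.299]
contact_force: [-0.5, -0.1, 0.2]
gripper_width: 85.4
```

Run:
```python
from bench import arm,get_image,models
from plan import *
from h import *
s=arm.read_state(); brief(s)
P,M=pre(0); delta(s,P,M)
g=wcam(get_image("wrist"),s)
im=g["img"][:,:,::-1].copy();draw_cart(im,g,[C[0],C[1],4],[0,0,1])
a=get_image("scene")["img"][200:370,100:300,::-1]
cv2.imwrite("pics/s20.png",np.hstack([cv2.resize(a,(400,340)),cv2.copyMakeBorder(cv2.resize(im,(400,300)),0,40,0,0,0)]))
```

```text
t 18.75 p [ 465.7 -346.1    5.3] x [-0.185 -0.694 -0.696] y [-0.965  0.261 -0.004] yawy 164.86 j [-0.124  0.592 -0.808  1.278 -0.838 -1.348] F [-0.5 -0.1  0.2] T [ 1.37 -0.39  0.01] w 85.4
d [0.0017 0.0005 0.0014] w [-0.25  0.07  0.05]
```

View pics/s20.png

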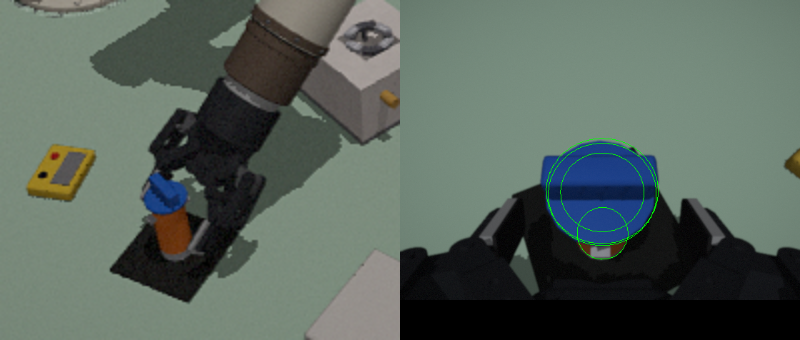

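Call:
{"fn": "arm_command", "kwargs": {"rows": [{"dx":0.0015,"dy":0.0005,"dz":0.001,"wx":-0.2,"wy":0,"wz":0,"gripper":-0.5},{"dx":0.0015,"dy":0.0005,"dz":0.001,"wx":-0.2,"wy":0,"wz":0,"gripper":0},{"dx":0.0015,"dy":0.0005,"dz":0.001,"wx":-0.2,"wy":0,"wz":0,"gripper":0.2},{"dx":0.0015,"dy":0.0005,"dz":0.001,"wx":-0.2,"wy":0,"wz":0,"gripper":0.5},{"dx":0.0015,"dy":0.0005,"dz":0.001,"wx":-0.2,"wy":0,"wz":0,"gripper":1},{"dx":0.0015,"dy":0.0005,"dz":0.001,"wx":-0.2,"wy":0,"wz":0,"gripper":1},{"dx":0.0015,"dy":0.0005,"dz":0.001,"wx":-0.2,"wy":0,"wz":0,"gripper":1},{"dx":0.0015,"dy":0.0005,"dz":0.001,"wx":-0.2,"wy":0,"wz":0,"gripper":1}]}}

```text
clock: 19.65
position: [466.4, -345.7, 4.1]
ee_rot: [-0.565, 0.735, 0.228, 0.298]
contact_force: [0.4, 4.3, 4.7]
gripper_width: 32.6
```

Run:
```python
from bench import arm,get_image,models
from plan import *
from h import *
s=arm.read_state(); brief(s)
P,M=pre(0); delta(s,P,M)
g=wcam(get_image("wrist"),s)
im=g["img"][:,:,::-1].copy();draw_cart(im,g,[C[0],C[1],4],[0,0,1])
a=get_image("scene")["img"][200:370,100:300,::-1]
cv2.imwrite("pics/s21.png",np.hstack([cv2.resize(a,(400,340)),cv2.copyMakeBorder(cv2.resize(im,(400,300)),0,40,0,0,0)]))
```

```text
t 19.65 p [ 466.4 -345.7    4.1] x [-0.183 -0.695 -0.695] y [-0.966  0.257 -0.003] yawy 165.11 j [-0.125  0.594 -0.809  1.285 -0.837 -1.35 ] F [0.4 4.3 4.7] T [ 1.2  -0.06 -0.23] w 32.6
d [0.0013 0.001  0.0002] w [-0.03  0.06  0.19]
```

View pics/s21.png

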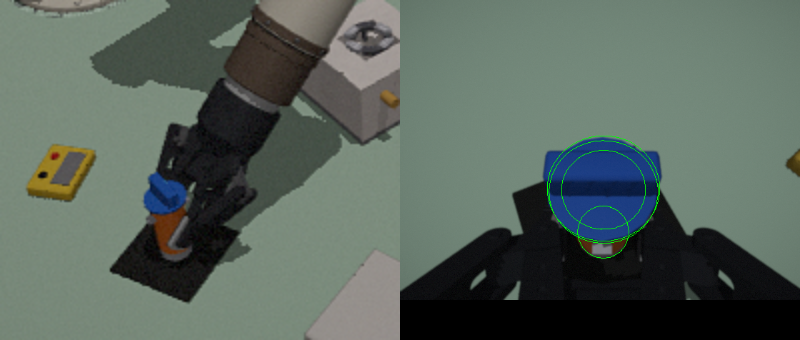

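```bash
cat > rackplan.py <<'E'
from plan import *
from h import *
from scipy.spatial.transform import Slerp
M0=R.from_quat([-0.565,0.735,0.228,0.298]).as_matrix();P0=np.array([466.4,-345.7,4.1])
# cartridge pose in tool: z up; x chosen along heading B
b=np.radians(B);cx=np.array([np.cos(b),np.sin(b),0]);Cm=np.column_stack([cx,np.cross([0,0,1],cx),[0,0,1]])
RC=M0.T@Cm; tC=M0.T@(np.array([C[0],C[1],4])-P0)
def rackpose(up=0,slide=0,perp=0,RHd=None):
    h=np.radians(RH if RHd is None else RHd);hx=np.array([np.cos(h),np.sin(h),0]);a=np.radians(25)
    z=np.cos(a)*hx+np.sin(a)*np.array([0,0,1]);y=np.cross([0,0,1],hx);x=np.cross(y,z)
    W=np.column_stack([x,y,z]);foot=rk(-42,45)+slide*z+perp*x*(1 if x[2]>0 else -1)+[0,0,up]
    M=W@RC.T; return foot-M@tC,M
def chk(Pa,Ma,Pb,Mb,q,n=12):
    S=Slerp([0,1],R.from_matrix([Ma,Mb]))
    for i in range(n+1):
        f=i/n;M=S(f).as_matrix();P=Pa+(Pb-Pa)*f
        o=ik(P,M,[q]);
        if not o: print("NO IK",f);return
        q=o[0];ft=P+M@tC;print(round(f,2),np.round(q,2),"foot",np.round(ft),"tilt",round(np.degrees(np.arccos(min(1,-M[2,0])))))
    return q
E
python3 - <<'E'
from rackplan import *
P,M=rackpose();print(P,M,[np.round(q,2) for q in ik(P,M,seeds)])
Pu,Mu=rackpose(up=110)
Pl=P0+[0,0,170]
chk(Pl,M0,Pu,Mu,ik(Pl,M0,[[-.03,.35,-.65,.94,-1.05,-.92]])[0])
print("rot",np.degrees(np.linalg.norm((R.from_matrix(M0).inv()*R.from_matrix(Mu)).as_rotvec())),Pl,Pu)
E
```

```text
[425.75352907 304.81690911   9.26785827] [[-0.31906694 -0.21056456 -0.92404483]
 [ 0.07033199 -0.97757854  0.19847823]
 [-0.94511888 -0.00166207  0.32672242]] [array([ 0.74,  0.55, -0.16, -0.31, -1.07,  0.8 ])]
0.0 [-0.03  0.35 -0.64  0.94 -1.05 -0.91] foot [ 476. -307.  174.] tilt 46
0.08 [ 0.07  0.3  -0.66  0.83 -1.04 -0.78] foot [ 468. -252.  173.] tilt 42
0.17 [ 0.17  0.26 -0.66  0.72 -1.04 -0.64] foot [ 460. -198.  171.] tilt 37
0.25 [ 0.27  0.23 -0.65  0.61 -1.04 -0.5 ] foot [ 452. -145.  170.] tilt 33
0.33 [ 0.36  0.21 -0.62  0.49 -1.06 -0.36] foot [445. -93. 169.] tilt 28
0.42 [ 0.44  0.2  -0.58  0.38 -1.07 -0.23] foot [438. -41. 168.] tilt 24
0.5 [ 0.51  0.2  -0.53  0.28 -1.09 -0.09] foot [432.  10. 167.] tilt 19
0.58 [ 0.57  0.22 -0.47  0.17 -1.11  0.05] foot [427.  61. 166.] tilt 15
0.67 [ 0.62  0.24 -0.4   0.08 -1.14  0.18] foot [422. 111. 165.] tilt 12
0.75 [ 0.66  0.27 -0.33 -0.02 -1.16  0.32] foot [418. 160. 163.] tilt 11
0.83 [ 0.69  0.31 -0.25 -0.11 -1.2   0.46] foot [414. 209. 161.] tilt 12
0.92 [ 0.72  0.36 -0.16 -0.2  -1.24  0.59] foot [411. 258. 158.] tilt 15
1.0 [ 0.74  0.42 -0.07 -0.28 -1.29  0.72] foot [409. 307. 155.] tilt 19
rot 108.94607327666024 [ 466.4 -345.7  174.1] [425.75352907 304.81690911 119.26785827]
```

Run:
```python
from bench import arm
from rackplan import *
s=arm.read_state();delta(s,P0+[0,0,180],M0);delta(s,P0+[0,0,20],M0)
```

```text
d [-0.1252 -0.0005 -0.1293] w [-0.02 -0.    0.08]
d [-0.0139 -0.0001 -0.0143] w [-0.02 -0.    0.08]
```

Call:
{"fn": "arm_command", "kwargs": {"rows": [{"dx":-0.007,"dy":0,"dz":-0.007,"wx":0,"wy":0,"wz":0,"gripper":1},{"dx":-0.017,"dy":0,"dz":-0.017,"wx":0,"wy":0,"wz":0,"gripper":1},{"dx":-0.034,"dy":0,"dz":-0.035,"wx":0,"wy":0,"wz":0,"gripper":1},{"dx":-0.056,"dy":0,"dz":-0.058,"wx":0,"wy":0,"wz":0,"gripper":1},{"dx":-0.08,"dy":0,"dz":-0.083,"wx":0,"wy":0,"wz":0,"gripper":1},{"dx":-0.105,"dy":0,"dz":-0.108,"wx":0,"wy":0,"wz":0,"gripper":1},{"dx":-0.125,"dy":0,"dz":-0.129,"wx":0,"wy":0,"wz":0,"gripper":1},{"dx":-0.125,"dy":0,"dz":-0.129,"wx":0,"wy":0,"wz":0,"gripper":1}]}}

```text
clock: 20.55
position: [467.4, -345.2, 187.0]
ee_rot: [-0.566, 0.733, 0.226, 0.301]
contact_force: [0.8, 0.0, -2.2]
gripper_width: 32.4
```

Run:
```python
from bench import arm,get_image
from rackplan import *
s=arm.read_state();brief(s)
Pu,Mu=rackpose(up=110);delta(s,Pu,Mu)
g=wcam(get_image("wrist"),s);M=R.from_quat(s["ee_rot"]).as_matrix()
im=g["img"][:,:,::-1].copy();draw_cart(im,g,s["position"]+M@tC,M@RC[:,2])
a=get_image("scene")["img"][130:300,100:300,::-1]
cv2.imwrite("pics/s22.png",np.hstack([cv2.resize(a,(400,340)),cv2.copyMakeBorder(cv2.resize(im,(400,300)),0,40,0,0,0)]))
```

```text
t 20.55 p [ 467.4 -345.2  187. ] x [-0.177 -0.694 -0.697] y [-0.966  0.257 -0.01 ] yawy 165.1 j [-0.028  0.332 -0.629  0.923 -1.069 -0.894] F [ 0.8  0.  -2.2] T [ 1.85 -0.52  0.05] w 32.4
d [-0.3966  0.208   0.4777] w [-94.4  -50.01 -22.01]
```

View pics/s22.png

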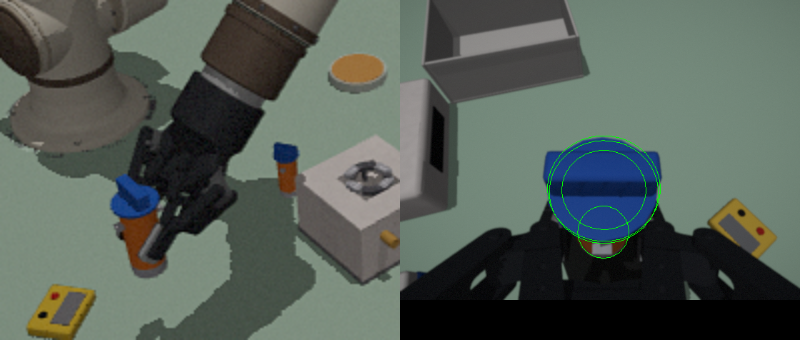

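Call:
{"fn": "arm_command", "kwargs": {"rows": [{"dx":-0.018,"dy":0.009,"dz":0.022,"wx":-4.2,"wy":-2.2,"wz":-1,"gripper":1},{"dx":-0.043,"dy":0.022,"dz":0.051,"wx":-10,"wy":-5.4,"wz":-2.4,"gripper":1},{"dx":-0.068,"dy":0.036,"dz":0.082,"wx":-16,"wy":-8.6,"wz":-3.8,"gripper":1},{"dx":-0.093,"dy":0.049,"dz":0.112,"wx":-22,"wy":-11.7,"wz":-5.2,"gripper":1},{"dx":-0.118,"dy":0.062,"dz":0.142,"wx":-28,"wy":-14.8,"wz":-6.6,"gripper":1},{"dx":-0.143,"dy":0.075,"dz":0.172,"wx":-34,"wy":-18,"wz":-7.9,"gripper":1},{"dx":-0.169,"dy":0.088,"dz":0.203,"wx":-40,"wy":-21.2,"wz":-9.3,"gripper":1},{"dx":-0.195,"dy":0.102,"dz":0.234,"wx":-46,"wy":-24.5,"wz":-10.8,"gripper":1}]}}

```text
clock: 21.45
position: [442.9, -25.1, 149.2]
ee_rot: [0.639, -0.455, -0.58, -0.219]
contact_force: [0.3, -0.9, -3.0]
gripper_width: 32.4
```

Run:
```python
from bench import arm,get_image
from rackplan import *
s=arm.read_state();brief(s)
Pu,Mu=rackpose(up=110);delta(s,Pu,Mu)
```

```text
t 21.45 p [442.9 -25.1 149.2] x [-0.086 -0.327 -0.941] y [-0.836 -0.491  0.247] yawy -149.57 j [ 0.504  0.197 -0.532  0.278 -1.101 -0.102] F [ 0.3 -0.9 -3. ] T [ 0.77 -0.3   0.04] w 32.4
d [-0.0783 -0.1549  0.2826] w [-48.13 -24.93 -11.48]
```

Call:
{"fn": "arm_command", "kwargs": {"rows": [{"dx":-0.01,"dy":-0.019,"dz":0.035,"wx":-6,"wy":-3.1,"wz":-1.4,"gripper":1},{"dx":-0.021,"dy":-0.041,"dz":0.075,"wx":-12.8,"wy":-6.6,"wz":-3,"gripper":1},{"dx":-0.032,"dy":-0.063,"dz":0.116,"wx":-19.7,"wy":-10.2,"wz":-4.7,"gripper":1},{"dx":-0.044,"dy":-0.086,"dz":0.157,"wx":-26.7,"wy":-13.8,"wz":-6.4,"gripper":1},{"dx":-0.055,"dy":-0.109,"dz":0.198,"wx":-33.7,"wy":-17.5,"wz":-8,"gripper":1},{"dx":-0.066,"dy":-0.131,"dz":0.239,"wx":-40.7,"wy":-21.1,"wz":-9.7,"gripper":1},{"dx":-0.074,"dy":-0.147,"dz":0.268,"wx":-45.6,"wy":-23.6,"wz":-10.9,"gripper":1},{"dx":-0.078,"dy":-0.155,"dz":0.283,"wx":-48.1,"wy":-24.9,"wz":-11.5,"gripper":1}]}}

```text
clock: 22.25
position: [424.6, 306.3, 116.0]
ee_rot: [-0.575, 0.061, 0.811, 0.086]
contact_force: [-1.0, -1.0, -2.1]
gripper_width: 32.6
```

```bash
cat >> h.py <<'E'
def draw_rack(im,g,c,hd,sc=1,off=(0,0),col=(0,255,255)):
    h=np.radians(hd);X=np.array([np.cos(h),np.sin(h)]);Y=np.array([-X[1],X[0]])
    for z in (0,6):
        q=proj(g,[np.r_[np.array(c)[:2]+a*60*X+b*33*Y,z] for a,b in((1,1),(1,-1),(-1,-1),(-1,1))])
        cv2.polylines(im,[np.int32(((q-off)*sc)*8)],True,col,1,shift=3)
E
python3 - <<'E'
from bench import arm,get_image
from rackplan import *
s=arm.read_state();brief(s)
Pu,Mu=rackpose(up=110);delta(s,Pu,Mu)
g=wcam(get_image("wrist"),s);M=R.from_quat(s["ee_rot"]).as_matrix()
im=g["img"][:,:,::-1].copy();cv2.imwrite("pics/w23raw.png",im);draw_cart(im,g,s["position"]+M@tC,M@RC[:,2]);draw_rack(im,g,RK,RH)
g=get_image("scene");a=cv2.resize(g["img"][90:220,240:400,::-1],None,fx=5,fy=5,interpolation=cv2.INTER_CUBIC);draw_rack(a,g,RK,RH,5,(240,90))
cv2.imwrite("pics/s23.png",a[:600])
cv2.imwrite("pics/w23.png",im)
E
```

```text
t 22.25 p [424.6 306.3 116. ] x [-0.323  0.069 -0.944] y [-0.209 -0.978  0.   ] yawy -102.07 j [ 0.745  0.429 -0.068 -0.285 -1.285  0.726] F [-1.  -1.  -2.1] T [-0.22 -0.89  0.01] w 32.6
d [-0.0036  0.0012 -0.0003] w [ 0.04  0.24 -0.13]
```

View pics/s23.png

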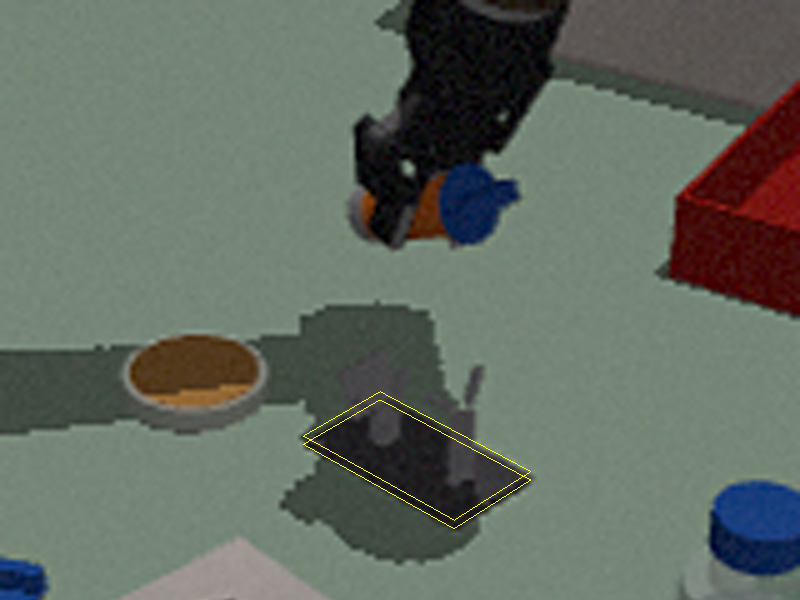

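View pics/w23.png

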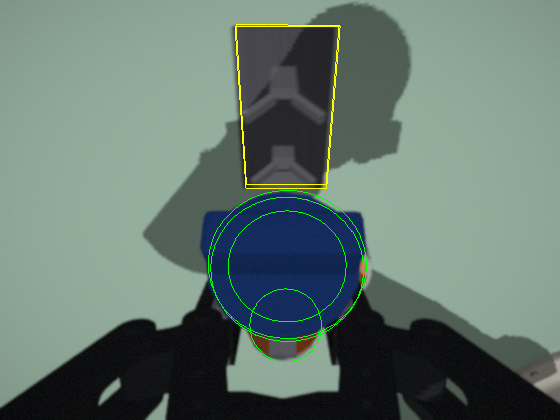

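Run:
```python
from rackplan import *
from bench import arm
s=arm.read_state();brief(s)
P,M=rackpose(slide=1.5,perp=25);delta(s,P,M)
print([np.round(q,2) for q in ik(P,M,[s["joints"]])])
im=cv2.imread("pics/w23raw.png");cv2.imwrite("pics/w23c.png",cv2.resize(im[10:200,210:370],None,fx=3.1,fy=3.1,interpolation=cv2.INTER_CUBIC))
```

```text
t 22.35 p [424.7 305.5 115.8] x [-0.323  0.068 -0.944] y [-0.211 -0.978  0.002] yawy -102.17 j [ 0.744  0.428 -0.069 -0.284 -1.285  0.723] F [ 0.5 -0.1 -1.9] T [-0.26 -0.79 -0.04] w 32.7
d [ 0.0813  0.0003 -0.0199] w [-0.09  0.19 -0.2 ]
[array([ 0.75,  0.51, -0.16, -0.31, -1.11,  0.77])]
```

View pics/w23c.png

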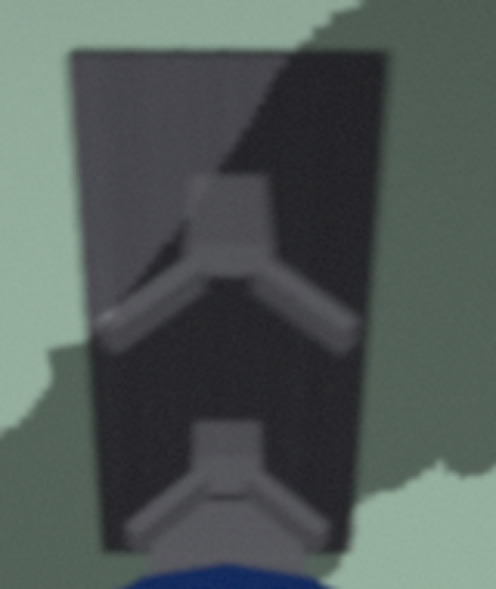

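Call:
{"fn": "arm_command", "kwargs": {"rows": [{"dx":0.01,"dy":0,"dz":-0.003,"wx":0,"wy":0,"wz":0,"gripper":1},{"dx":0.025,"dy":0,"dz":-0.007,"wx":0,"wy":0.2,"wz":-0.2,"gripper":1},{"dx":0.04,"dy":0,"dz":-0.01,"wx":0,"wy":0.2,"wz":-0.2,"gripper":1},{"dx":0.055,"dy":0,"dz":-0.014,"wx":0,"wy":0.2,"wz":-0.2,"gripper":1},{"dx":0.068,"dy":0,"dz":-0.017,"wx":0,"wy":0.2,"wz":-0.2,"gripper":1},{"dx":0.077,"dy":0,"dz":-0.019,"wx":0,"wy":0.2,"wz":-0.2,"gripper":1},{"dx":0.081,"dy":0,"dz":-0.02,"wx":0,"wy":0.2,"wz":-0.2,"gripper":1},{"dx":0.081,"dy":0,"dz":-0.02,"wx":0,"wy":0.2,"wz":-0.2,"gripper":1}]}}

```text
clock: 23.15
position: [416.8, 306.6, 32.3]
ee_rot: [-0.577, 0.062, 0.81, 0.087]
contact_force: [-0.3, -0.4, -2.2]
gripper_width: 32.4
```

Run:
```python
from bench import arm,get_image
from rackplan import *
s=arm.read_state();brief(s)
for pp in (25,5,0):
    P,M=rackpose(slide=1.5,perp=pp);delta(s,P,M)
M=R.from_quat(s["ee_rot"]).as_matrix()
g=get_image("scene");o=(270,110);a=cv2.resize(g["img"][110:210,270:380,::-1],None,fx=6,fy=6,interpolation=cv2.INTER_CUBIC)
b=a.copy();draw_rack(b,g,RK,RH,6,o);draw_cart(b,g,s["position"]+M@tC,M@RC[:,2],6,o)
cv2.imwrite("pics/s24.png",b)
cv2.imwrite("pics/w24.png",get_image("wrist")["img"][:,:,::-1])
```

```text
t 23.15 p [416.8 306.6  32.3] x [-0.32   0.07  -0.945] y [-0.212 -0.977 -0.   ] yawy -102.25 j [ 0.754  0.514 -0.164 -0.306 -1.106  0.771] F [-0.3 -0.4 -2.2] T [-0.19 -0.8   0.03] w 32.4
d [-0.0003 -0.0001  0.0001] w [-0.12  0.02 -0.05]
d [ 0.0141 -0.0001 -0.0138] w [-0.12  0.02 -0.05]
d [ 0.0177 -0.0001 -0.0173] w [-0.12  0.02 -0.05]
```

View pics/s24.png

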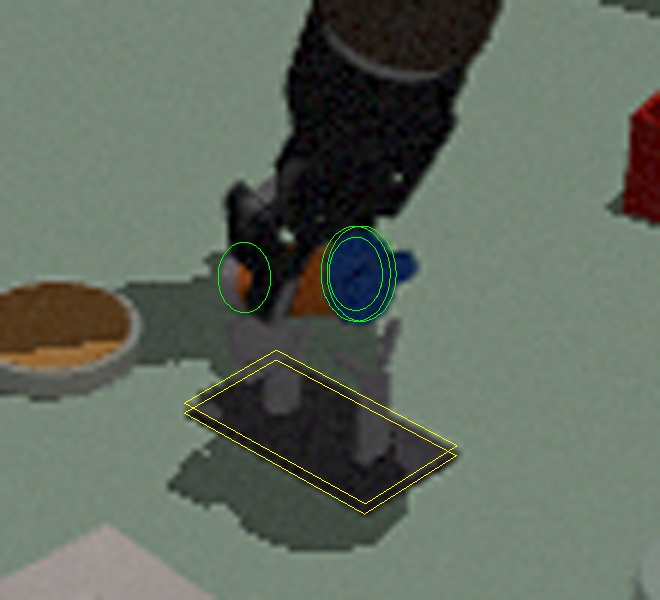

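View pics/w24.png

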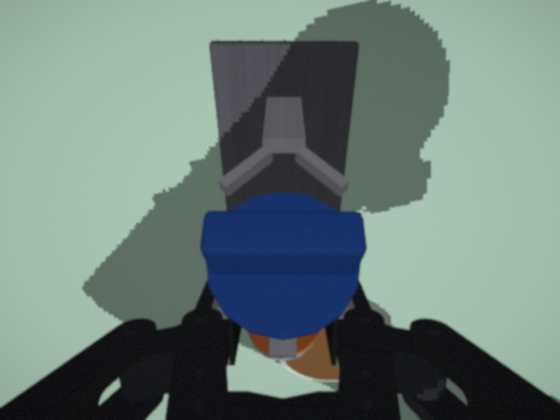

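Call:
{"fn": "arm_command", "kwargs": {"rows": [{"dx":0.002,"dy":0,"dz":-0.002,"wx":0,"wy":0,"wz":0,"gripper":1},{"dx":0.005,"dy":0,"dz":-0.005,"wx":0,"wy":0,"wz":0,"gripper":1},{"dx":0.008,"dy":0,"dz":-0.008,"wx":0,"wy":0,"wz":0,"gripper":1},{"dx":0.011,"dy":0,"dz":-0.0105,"wx":0,"wy":0,"wz":0,"gripper":1},{"dx":0.013,"dy":0,"dz":-0.0125,"wx":0,"wy":0,"wz":0,"gripper":1},{"dx":0.014,"dy":0,"dz":-0.014,"wx":0,"wy":0,"wz":0,"gripper":1},{"dx":0.014,"dy":0,"dz":-0.014,"wx":0,"wy":0,"wz":0,"gripper":1},{"dx":0.014,"dy":0,"dz":-0.014,"wx":0,"wy":0,"wz":0,"gripper":1}]}}

```text
clock: 24.05
position: [426.0, 305.4, 15.4]
ee_rot: [-0.577, 0.061, 0.809, 0.087]
contact_force: [0.2, -0.2, -1.9]
gripper_width: 32.8
```

Run:
```python
from bench import arm,get_image
from rackplan import *
s=arm.read_state();brief(s)
for sl,pp in ((1.5,0),(1.5,-2),(0,0)):
    P,M=rackpose(slide=sl,perp=pp);delta(s,P,M)
M=R.from_quat(s["ee_rot"]).as_matrix()
g=get_image("scene");o=(270,110);a=cv2.resize(g["img"][110:210,270:380,::-1],None,fx=6,fy=6,interpolation=cv2.INTER_CUBIC)
cv2.imwrite("pics/s25.png",a)
```

```text
t 24.05 p [426.  305.4  15.4] x [-0.318  0.071 -0.945] y [-0.212 -0.977 -0.002] yawy -102.23 j [ 0.741  0.545 -0.159 -0.307 -1.082  0.791] F [ 0.2 -0.2 -1.9] T [-0.21 -0.8   0.01] w 32.8
d [ 0.0048  0.0006 -0.003 ] w [-0.07 -0.06  0.04]
d [ 0.0063  0.0006 -0.0044] w [-0.07 -0.06  0.04]
d [ 0.0059  0.0006 -0.0019] w [-0.07 -0.06  0.04]
```

View pics/s25.png

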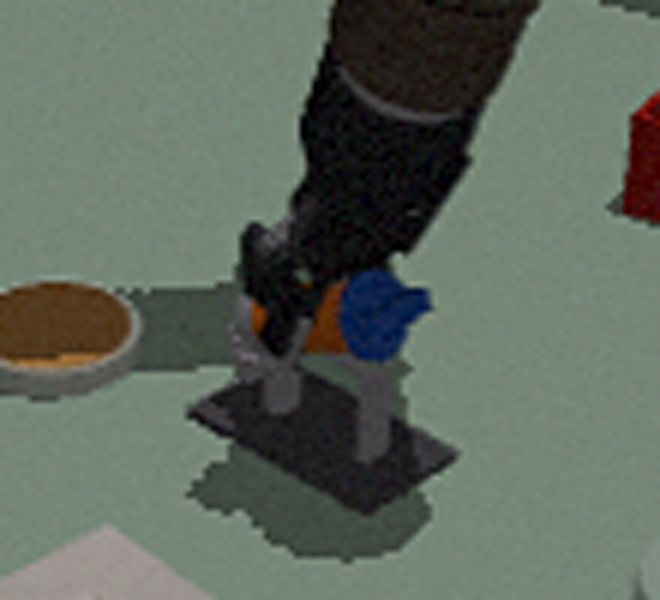

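Nearly seated, with no contact yet. I'll lower it the remaining distance gently, still 1.5 mm short of the stop.

Call:
{"fn": "arm_command", "kwargs": {"rows": [{"dx":0.001,"dy":0.0005,"dz":-0.0005,"wx":0,"wy":0,"wz":0,"gripper":1},{"dx":0.002,"dy":0.0005,"dz":-0.001,"wx":0,"wy":0,"wz":0,"gripper":1},{"dx":0.003,"dy":0.0005,"dz":-0.002,"wx":0,"wy":0,"wz":0,"gripper":1},{"dx":0.004,"dy":0.0005,"dz":-0.0025,"wx":0,"wy":0,"wz":0,"gripper":1},{"dx":0.0045,"dy":0.0005,"dz":-0.003,"wx":0,"wy":0,"wz":0,"gripper":1},{"dx":0.005,"dy":0.0005,"dz":-0.003,"wx":0,"wy":0,"wz":0,"gripper":1},{"dx":0.005,"dy":0.0005,"dz":-0.003,"wx":0,"wy":0,"wz":0,"gripper":1},{"dx":0.005,"dy":0.0005,"dz":-0.003,"wx":0,"wy":0,"wz":0,"gripper":1}]}}

```text
clock: 24.9
position: [427.2, 304.7, 10.0]
ee_rot: [-0.578, 0.061, 0.809, 0.087]
contact_force: [0.2, -0.1, -0.5]
gripper_width: 32.4
```

Run:
```python
from bench import arm,get_image
from rackplan import *
s=arm.read_state();brief(s)
for sl,pp in ((1.5,0),(1.5,-2),(0,0)):
    P,M=rackpose(slide=sl,perp=pp);delta(s,P,M)
M=R.from_quat(s["ee_rot"]).as_matrix();print("down-slope in tool",M.T@(-(M@RC[:,2])))
```

```text
t 24.9 p [427.2 304.7  10. ] x [-0.318  0.071 -0.946] y [-0.212 -0.977 -0.002] yawy -102.23 j [ 0.739  0.553 -0.161 -0.308 -1.073  0.796] F [ 0.2 -0.1 -0.5] T [-0.27 -0.72  0.04] w 32.4
d [0.0001 0.0002 0.    ] w [-0.05 -0.08  0.06]
d [ 0.0016  0.0002 -0.0014] w [-0.05 -0.08  0.06]
d [0.0012 0.0002 0.0011] w [-0.05 -0.08  0.06]
down-slope in tool [0.69553446 0.00157962 0.718491  ]
```

Call:
{"fn": "arm_command", "kwargs": {"rows": [{"dx":0.0005,"dy":0,"dz":0.0002,"wx":0,"wy":0,"wz":0,"gripper":1},{"dx":0.001,"dy":0,"dz":0.0005,"wx":0,"wy":0,"wz":0,"gripper":1},{"dx":0.0015,"dy":0,"dz":0.001,"wx":0,"wy":0,"wz":0,"gripper":1},{"dx":0.002,"dy":0,"dz":0.0015,"wx":0,"wy":0,"wz":0,"gripper":1},{"dx":0.0023,"dy":0,"dz":0.002,"wx":0,"wy":0,"wz":0,"gripper":1},{"dx":0.0023,"dy":0,"dz":0.002,"wx":0,"wy":0,"wz":0,"gripper":1},{"dx":0.0023,"dy":0,"dz":0.002,"wx":0,"wy":0,"wz":0,"gripper":1},{"dx":0.0023,"dy":0,"dz":0.002,"wx":0,"wy":0,"wz":0,"gripper":1}]}}

```text
clock: 25.7
position: [426.4, 304.9, 9.4]
ee_rot: [-0.579, 0.061, 0.808, 0.087]
contact_force: [3.7, -3.7, 5.8]
gripper_width: 32.0
```

Run:
```python
from bench import arm,get_image
from rackplan import *
s=arm.read_state();brief(s)
M=R.from_quat(s["ee_rot"]).as_matrix();z=M@RC[:,2];print("along axis F",s["contact_force"]@z)
P,M2=rackpose();e=s["position"]-P;print("slide",e@z,"e",e)
g=get_image("scene");a=cv2.resize(g["img"][110:210,270:380,::-1],None,fx=6,fy=6,interpolation=cv2.INTER_CUBIC)
cv2.imwrite("pics/s26.png",a)
```

```text
t 25.7 p [426.4 304.9   9.4] x [-0.315  0.071 -0.947] y [-0.211 -0.977 -0.003] yawy -102.19 j [ 0.742  0.552 -0.165 -0.307 -1.067  0.795] F [ 3.7 -3.7  5.8] T [-1.08 -1.12  0.25] w 32.0
along axis F 6.402086976269237
slide 0.6285005235709096 e [0.66958442 0.10341179 0.1319205 ]
```

View pics/s26.png

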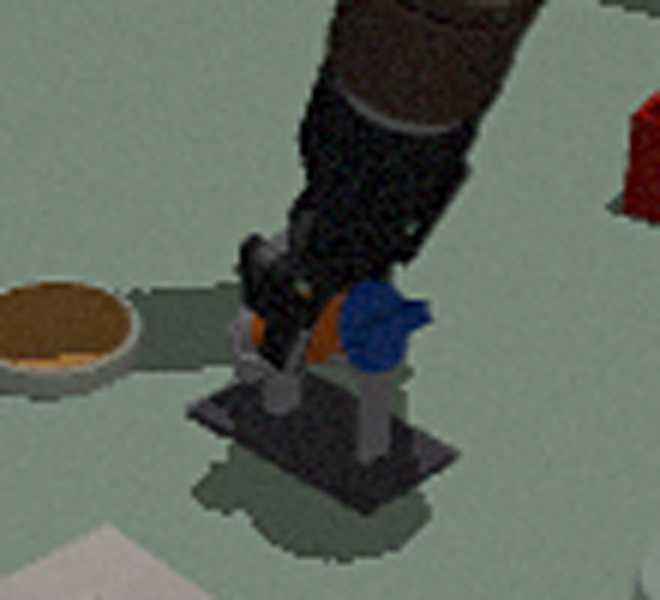

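Call:
{"fn": "arm_command", "kwargs": {"rows": [{"dx":0.001,"dy":0.001,"dz":0.001,"wx":0,"wy":0,"wz":0,"gripper":1},{"dx":0.001,"dy":0.001,"dz":0.001,"wx":0,"wy":0,"wz":0,"gripper":1},{"dx":0.001,"dy":0.001,"dz":0.001,"wx":0,"wy":0,"wz":0,"gripper":1},{"dx":0.001,"dy":0.001,"dz":0.001,"wx":0,"wy":0,"wz":0,"gripper":0.1},{"dx":0.001,"dy":0.001,"dz":0.001,"wx":0,"wy":0,"wz":0,"gripper":0},{"dx":0.001,"dy":0.001,"dz":0.001,"wx":0,"wy":0,"wz":0,"gripper":-0.2},{"dx":0.001,"dy":0.001,"dz":0.001,"wx":0,"wy":0,"wz":0,"gripper":-0.5},{"dx":0.001,"dy":0.001,"dz":0.001,"wx":0,"wy":0,"wz":0,"gripper":-0.9}]}}

```text
clock: 26.55
position: [424.5, 304.1, 8.5]
ee_rot: [-0.579, 0.061, 0.809, 0.087]
contact_force: [0.1, -0.4, -0.4]
gripper_width: 76.6
```

Run:
```python
from bench import arm,get_image
from rackplan import *
s=arm.read_state();brief(s)
g=get_image("scene");a=cv2.resize(g["img"][110:210,270:380,::-1],None,fx=4,fy=4,interpolation=cv2.INTER_CUBIC)
b=get_image("wrist")["img"][150:420,130:430,::-1]
cv2.imwrite("pics/s27.png",np.hstack([a[:,:400],cv2.resize(b,(400,400))]))
```

```text
t 26.55 p [424.5 304.1   8.5] x [-0.315  0.071 -0.946] y [-0.211 -0.977 -0.002] yawy -102.19 j [ 0.743  0.551 -0.17  -0.308 -1.064  0.795] F [ 0.1 -0.4 -0.4] T [-0.1  -0.57 -0.02] w 76.6
```

View pics/s27.png

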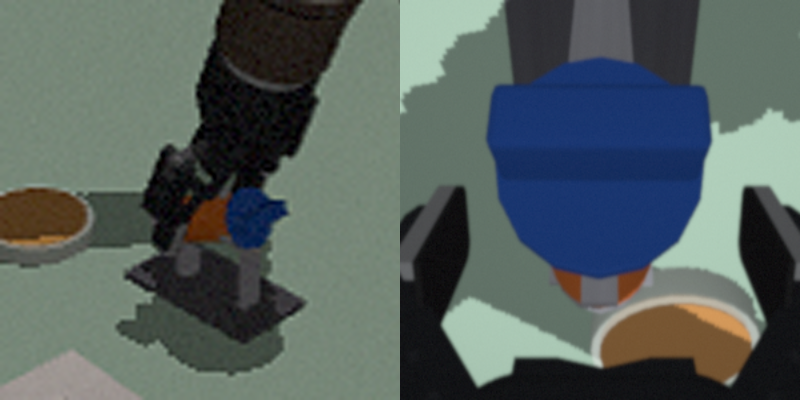

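Call:
{"fn": "arm_command", "kwargs": {"rows": [{"dx":-0.01,"dy":0,"dz":0,"wx":0,"wy":0,"wz":0,"gripper":-1},{"dx":-0.025,"dy":0,"dz":0,"wx":0,"wy":0,"wz":0,"gripper":-1},{"dx":-0.05,"dy":0,"dz":0,"wx":0,"wy":0,"wz":0,"gripper":-1},{"dx":-0.08,"dy":0,"dz":0,"wx":0,"wy":0,"wz":0,"gripper":-1},{"dx":-0.11,"dy":0,"dz":0,"wx":0,"wy":0,"wz":0,"gripper":-1},{"dx":-0.14,"dy":0,"dz":0,"wx":0,"wy":0,"wz":0,"gripper":-1},{"dx":-0.17,"dy":0,"dz":0,"wx":0,"wy":0,"wz":0,"gripper":-1},{"dx":-0.17,"dy":0,"dz":0,"wx":0,"wy":0,"wz":0,"gripper":-1}]}}

```text
clock: 27.45
position: [481.8, 292.8, 174.7]
ee_rot: [-0.582, 0.058, 0.806, 0.089]
contact_force: [0.3, 0.2, -0.0]
gripper_width: 85.3
```

Run:
```python
from bench import arm,get_image
from rackplan import *
s=arm.read_state();brief(s)
h=np.radians(RH);ax=[np.cos(h)*np.cos(np.radians(25)),np.sin(h)*np.cos(np.radians(25)),np.sin(np.radians(25))]
gw=wcam(get_image("wrist"),s);b=gw["img"][:,:,::-1].copy();draw_cart(b,gw,rk(-42,45),ax);draw_rack(b,gw,RK,RH)
g=get_image("scene");o=(270,110);a=cv2.resize(g["img"][110:210,270:380,::-1],None,fx=5,fy=5,interpolation=cv2.INTER_CUBIC)
c=a.copy();draw_cart(c,g,rk(-42,45),ax,5,o)
cv2.imwrite("pics/s28.png",np.hstack([a[:,:400],c[:,:400]]))
cv2.imwrite("pics/w28.png",np.hstack([cv2.resize(gw["img"][60:300,180:400,::-1],(400,436)),cv2.resize(b[60:300,180:400],(400,436))]))
cv2.imwrite("pics/s28f.png",g["img"][:,:,::-1])
```

```text
t 27.45 p [481.8 292.8 174.7] x [-0.306  0.075 -0.949] y [-0.212 -0.977 -0.009] yawy -102.21 j [ 0.672  0.438  0.1   -0.254 -1.437  0.747] F [ 0.3  0.2 -0. ] T [-0.16 -0.68 -0.02] w 85.3
```

View pics/s28.png

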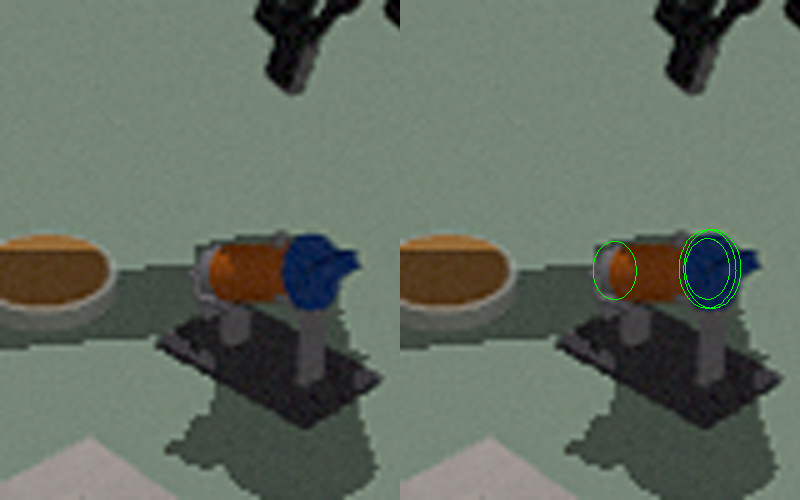

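View pics/w28.png

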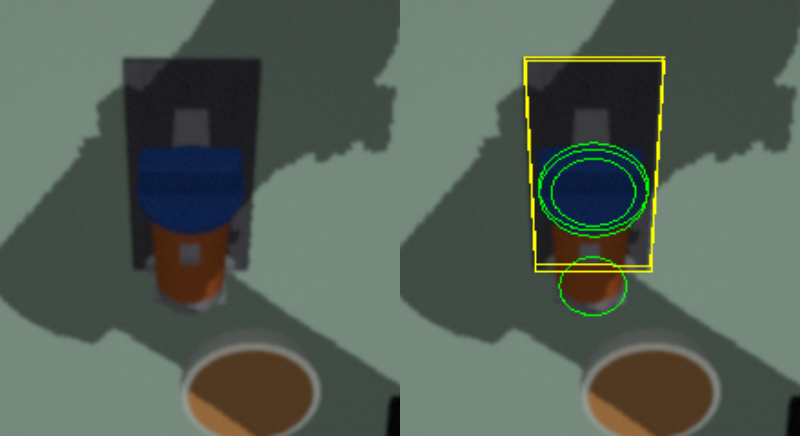

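View pics/s28f.png

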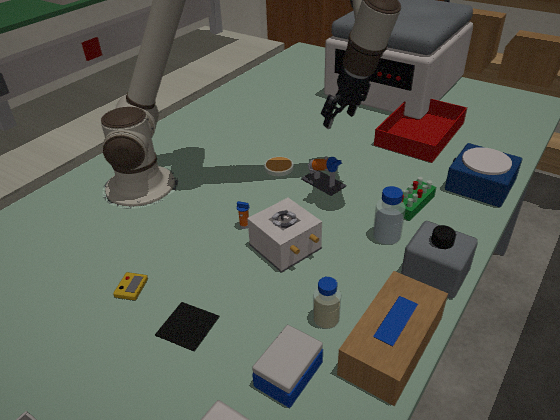

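Run:
```python
from bench import arm,get_image
from rackplan import *
get_image("top")
s=arm.read_state();brief(s)
ah=np.radians(RH);ax=[np.cos(ah)*np.cos(np.radians(25)),np.sin(ah)*np.cos(np.radians(25)),np.sin(np.radians(25))]
gw=wcam(get_image("wrist"),s);o=(230,130)
a=cv2.resize(gw["img"][130:240,230:340,::-1],None,fx=5,fy=5,interpolation=cv2.INTER_CUBIC);a=np.clip(a.astype(float)*1.8,0,255).astype(np.uint8)
b=a.copy();draw_cart(b,gw,rk(-42,45),ax,5,o);draw_rack(b,gw,RK,RH,5,o)
cv2.imwrite("pics/w29.png",np.hstack([a[:,100:500],b[:,100:500]]))
g=get_image("scene");c=cv2.resize(g["img"][150:200,300:360,::-1],None,fx=10,fy=10,interpolation=cv2.INTER_CUBIC)
cv2.imwrite("pics/s29.png",np.clip(c.astype(float)*1.6,0,255).astype(np.uint8))
```

```text
t 27.6 p [477.9 291.9 169.5] x [-0.316  0.071 -0.946] y [-0.212 -0.977 -0.003] yawy -102.21 j [ 0.673  0.442  0.092 -0.257 -1.436  0.748] F [-1.  -0.5 -1.3] T [-0.19 -0.58  0.  ] w 85.6
```

View pics/w29.png

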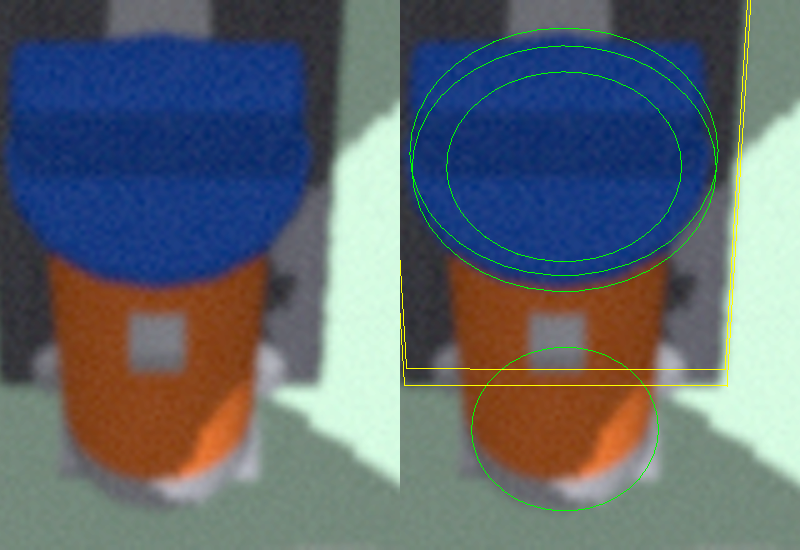

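View pics/s29.png

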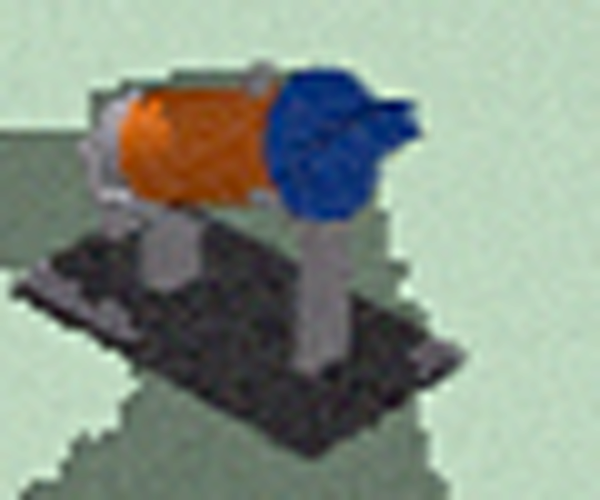

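Run:
```python
from bench import arm
print(arm.job_done())
```

```text
the job is handed in; nothing more can be done
None
```

I took the cartridge out of the dryer, stood it on the black mat and let go. I then picked it up by its body, laid it in the rack against the stop with the cap at the high end, and let go. I handed the job in at about 28 s of robot time; no verdict was reported.

- **Unlocking:** I pressed the cap down to its collar (about 13–14 N) and turned it anticlockwise. The torque began to rise by about 63°, so I took that as the stop and pushed only a few degrees further. It then lifted out freely.
- **Mat:** it stood upright close to the centre, and the camera outline matched its expected position to about 0.5 mm.
- **Rack:** I slid it down the slope until I felt about 6 N along its axis at the stop, then released it. The last wrist picture shows it in both saddles, within about 1 mm of the nominal pose. At that resolution a gap of a few tenths of a millimetre at the stop can't be ruled out.
- **Other things:** in the last scene picture they looked unmoved, and the gripper was well clear of everything.

**Disagreement with the description:** in the pictures the fingertips were about 40 mm behind the stated TCP. The first closing above the cap therefore gripped nothing and moved nothing, and I corrected for the offset in every later grasp.

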